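# Uncover the jar and hold a praline over it with tongs

## Task

Take the glass plate off the amber jar, gripping it by its edges only with no finger on either of its faces, and lay it flat on the rubber-topped rest. Then pick up the tongs and with them lift the gold praline from its saucer, never touching the praline with the fingers, and finish while still holding it in the tongs, still, centred a few centimetres above the jar's open mouth, without putting it down or letting go. Leave the tumblers, tins, opener and screw lid alone and do not tip the jar.

Things in the scene. Friction and masses are not known exactly. Their poses are not given: they have to be found in the camera images.
- jar: Squat amber glass jar, open, loose, about 0.4 kg, standing upright: body 74 mm across up to 40 mm height, shoulder, then a neck 52 mm across (outside) from 49 mm to the rim at 64 mm height; opening 44 mm across. Origin: centre of its underside, z up.
- jar_mouth (a point): Centre of the jar's open mouth, in the plane of its rim (64 mm above the trolley top).
- cover: Greenish glass plate, 76 (its x) by 56 (its y) by 6 mm (z), 65 g, lying loose and flat over the jar's mouth. Origin: centre of its underside (64 mm above the trolley top at first). Grip it across its 56 mm, fingers on the two long edges; fingers have about 12 mm of room below it before the jar's shoulder.
- cover_top: The polished upper face of the plate (70 by 50 mm, all but a 3 mm margin), moves with it; not to be touched by fingers. Origin: same as the plate's origin.
- cover_under: The polished lower face of the plate, likewise. Origin: same as the plate's origin.
- rest: Low dark steel block with a black rubber top, 90 (its x) by 36 (its y) by 18 mm high, fixed: the plate is laid on it, long way along its x, so that fingers on the plate's long edges pass down either side of the block. Origin: centre of its underside on the trolley top, z up.
- saucer: White ceramic disc, 84 mm across, 8 mm high, flat top, fixed. Origin: centre of its underside.
- praline: The gold foil-wrapped praline, a rigid upright round of 32 mm diameter and 28 mm height, about 18 g, standing in the middle of the saucer's top. Origin: centre of its underside, z up.
- tongs: Dark steel tongs, 200 mm long, 0.11 kg, lying on their side, arms spread sideways: a bow at the back, two blades 24 mm high. x points from bow to tips, z up, the arms close along y. Origin: at the blades' lower edge, midway between the two blue grip panels, near the mass centre. Hinges at x = -90 mm, red tip pads at x = 74 to 100 mm, tip gap 65 mm when relaxed.
- tongs_grip (a point): Point midway between the two blue grip panels (each 36 mm long, level with each other when 55 mm apart over all), at half the blades' height (12 mm). Width over the panels: 60 mm relaxed, 45 mm with arms parallel. They spring open with about 9 N relaxed, 12 N parallel: a slight squeeze to 55 mm carries the tongs open; 25 N or more grips the praline.
- tongs_tip (a point): Point midway between the two red tip pads, at half the blades' height (12 mm), 90 mm from tongs_grip along the tongs' x: the praline's middle belongs here. Gap between the pads: 65 mm relaxed, 54 mm with 55 mm over the panels, 31 mm when parallel (45 mm over the panels).
- tongs_left (a joint): Opening angle of the left arm (rad): 0.09 relaxed and open, 0 arms parallel, about 0 with the praline between the tips, -0.07 fully squeezed. The right arm mirrors it.
- tumbler0: Clear glass tumbler, 72 mm across, 88 mm high, loose; leave alone. Origin: centre of its underside.
- tumbler1: Clear glass tumbler, 72 mm across, 88 mm high, loose; leave alone. Origin: centre of its underside.
- tumbler2: Clear glass tumbler, 72 mm across, 88 mm high, loose; leave alone. Origin: centre of its underside.
- tumbler3: Clear glass tumbler, 72 mm across, 88 mm high, loose; leave alone. Origin: centre of its underside.
- tin0: Round matte black mint tin, 59 mm across, 20 mm high, loose; leave alone. Origin: centre of its underside.
- tin1: Round matte black mint tin, 59 mm across, 20 mm high, loose; leave alone. Origin: centre of its underside.
- opener: Chrome bottle opener lying flat, about 120 mm long, 38 mm wide, 7 mm high, loose; leave alone. Origin: on the underside near its middle.
- jar_lid: The jar's round aluminium screw lid, 58 mm across, 14 mm high, loose, lying on the trolley; leave alone. Origin: centre of its underside.
Mind the look-alikes: they are no part of the job. Of the things that look like the cover, the largest one is meant.

How it is judged:
By the outcome, as a careful person would: the job done as asked, in the order asked, and still so for the second after the job is handed in, while the arm keeps its last pose, push and grip.
It also fails if it takes over 61 s, if anything falls off the work surface, if the arm or the gripper's body presses on something with over 40 N, if the wrist force passes 120 N, or if a joint passes its speed limit or range.

## Robot

A 6-joint arm with a two-finger parallel gripper is mounted at the origin on the work surface. World frame = base frame: x ahead of the robot, y to its left, z up, the work surface at z = 0. Lengths are in m, angles in rad, forces in N, time in s.
With the tool pointing down it reaches from about 0.35 to 0.975 m from the base axis. Payload 4.9 kg.
Tool frame: the origin (TCP) lies at the very end of the fingers, on their centre line; the grasp point (between the pads) lies 19 mm behind it; x points along the fingers, y is the direction in which the jaws open and shut, and the axes are right-handed (so a half turn about x gives the same grasp; the last joint's range is limited). The gripper opens to 85 mm and grips with 20 to 120 N. Pads are 22 mm wide; open, the fingers measure 114 mm over their backs; the gripper's body (76 mm by 85 mm) begins 54 mm behind the grasp point. The pads swing forward as they close: fully open they stand 13 mm farther back than shut.
Start: joints at [-1.35, 0.053, 1.613, -0, 1.476, -0.119], TCP at [0.208, -0.589, 0.231] pointing down, gripper open.
Joint ranges: [-3.01, 3.01], [-1.01, 2.22], [0.06, 2.58], [-1.02, 4.17], [0.09, 2.62], [-3.14, 3.14]. Speed limits (rad/s): [2.57, 2.57, 3.14, 3.14, 3.14, 3.14].

## Interface

Orientations are given as a rotation vector (axis times angle).
In Python, from station import ctrl gives the robot as it stands. The module is installed in compiled form; this text tells all that it offers.
- The arm moves only by the shell command python3 -m handwheel 'ROWS' [FORCE]. ROWS is JSON, one flat list of numbers, 7 for each row, row after row: the opening, from 0 (shut) to 1 (fully open), then the shift along the tool's x, y, z in m, then the turn, a rotation vector about the tool's x, y, z in degrees. A call has 1 to 12 rows; each row is the pose to reach, as a shift and turn from the pose commanded when the call began, along the tool's axes at that moment; what a row does not reach only later rows make up. A row lasts 1/12 s, in which the tool goes at most 41.7 mm and 7.16 degrees, less where a joint would pass 70% of its speed; a pose out of reach is approached as far as the arm can. A call with a gripper value outside its range is refused whole. The fingers move at their own pace and stop on an object; FORCE is the grip in N (left out, the last holds). Time passes only in rows, so rows that repeat a pose let the fingers close. It gives the time, the measured TCP pose, the force and the opening at its end, in the units of the state.
- ctrl.get_obs(): the state, without advancing time (a new reading comes with each control period).
- ctrl.get_image(name): name is "side" or "top"; returns (picture, depth): 420x560x3 uint8, blue, green, red; 420x560 float32, m along the optical axis (not along the pixel's ray), 0 where there is no reading.
- ctrl.camera_params(name): a dict with "fov_y" (degrees; the focal length in pixels is half the picture's height over the tangent of half this angle, whatever the lens; pixels are square), "cx", "cy" (the principal point, pixels), "R" (3x3) and "t" (3): a world point X has camera coordinates R X + t. Camera axes: x right, y down, z forward; pixel columns grow to the right and rows downward; lengths in m; the calibration is good to about 2 mm. A picture is of the moment at which its call begins. camera_params takes no time and is no camera call.
- ctrl.finish_job(): hands the job in, once; it reports no verdict.
The state is a dict: "t": time; "q": joint angles; "dq": joint speeds; "effort": joint torques, N m; "tool_pos": TCP position; "tool_rot": TCP orientation; "contact_force": force on the tool from outside, world axes, zero at the start; "wrist_torque": the same for the moment, N m; "opening": finger opening in m.
Only numpy, scipy, OpenCV 4.12 (cv2) and the standard library are available. Lean on these libraries where they do the work, as an engineer would, in place of code of your own. Each camera call takes 0.05 s, during which the arm holds its last target.

## Working session

There is one attempt and no reset: what is moved stays moved. The work goes in short steps, Python scripts to look and compute and a shell command to move; the robot and the scene stay as the last step left them, time stands still between calls to the robot, and variables do not carry over. Pictures are saved under pics/ and viewed, and the job is handed in when it is done.

```bash
mkdir -p pics; ls; python3 - <<'E'
from station import ctrl
import cv2,numpy as np
o=ctrl.get_obs(); print({k:np.round(v,3) for k,v in o.items()})
for n in("side","top"):
    im,d=ctrl.get_image(n); cv2.imwrite(f"pics/{n}0.png",im); np.save(f"{n}0.npy",d); print(n,ctrl.camera_params(n))
E
```

```text
pics
{'t': np.float64(0.0), 'q': array([-1.35 ,  0.053,  1.614,  0.   ,  1.476, -0.119]), 'dq': array([ 0.001, -0.001, -0.001, -0.002,  0.001,  0.   ]), 'effort': array([ 0.0000e+00, -3.9368e+01, -3.7018e+01, -0.0000e+00,  7.0000e-03,
       -0.0000e+00]), 'tool_pos': array([ 0.208, -0.589,  0.23 ]), 'tool_rot': array([ 2.038,  0.352, -2.038]), 'contact_force': array([ 0.056, -0.114,  0.483]), 'wrist_torque': array([-0.024,  0.014,  0.012]), 'opening': np.float64(0.085)}
side {'fov_y': 51.607071672428525, 'cx': 277.9834542600135, 'cy': 213.75323326081974, 'R': array([[-0.9780413 , -0.2084042 ,  0.00170661],
       [-0.15326303,  0.71366641, -0.6835135 ],
       [ 0.14122913, -0.66876599, -0.72993588]]), 't': array([0.56133906, 0.16372087, 1.23699653])}
top {'fov_y': 45.30199584003772, 'cx': 278.89196464375925, 'cy': 208.00084976813633, 'R': array([[-0.02419464, -0.99966284, -0.00942512],
       [-0.9890007 ,  0.02531056, -0.14572916],
       [ 0.14591858,  0.00579558, -0.98927963]]), 't': array([0.00943727, 0.59815125, 1.41649073])}
```

View pics/side0.png

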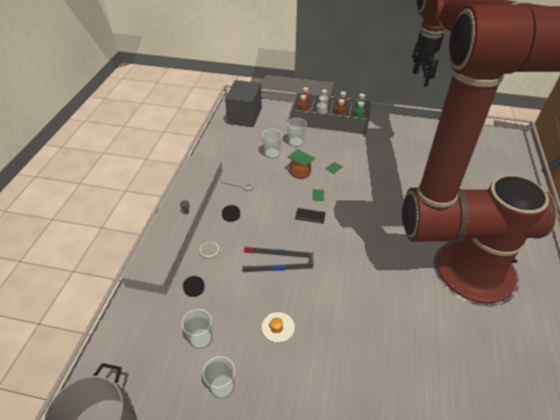

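View pics/top0.png

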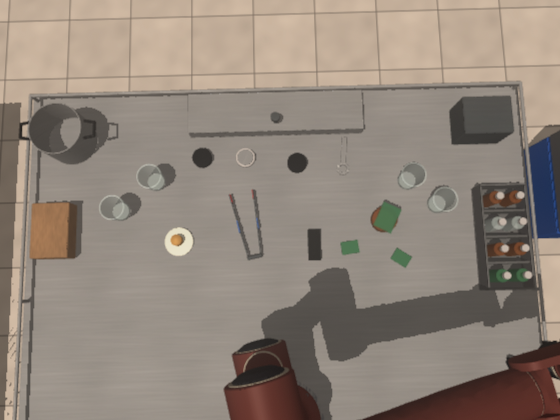

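```bash
cat > h.py <<'E'
import numpy as np,cv2
from station import ctrl
def cam(n):
    p=ctrl.camera_params(n); f=210/np.tan(np.radians(p['fov_y']/2)); return f,p['cx'],p['cy'],np.array(p['R']),np.array(p['t'])
def plane(n,uv,z):
    f,cx,cy,R,t=cam(n); uv=np.atleast_2d(uv).astype(float)
    d=np.c_[(uv[:,0]-cx)/f,(uv[:,1]-cy)/f,np.ones(len(uv))]@R; c=-R.T@t
    return c+d*((z-c[2])/d[:,2])[:,None]
def proj(n,X):
    f,cx,cy,R,t=cam(n); c=np.atleast_2d(X)@R.T+t; return np.c_[cx+f*c[:,0]/c[:,2],cy+f*c[:,1]/c[:,2]]
def cloud(n,d):
    f,cx,cy,R,t=cam(n); v,u=np.mgrid[:420,:560]
    P=np.stack([(u-cx)/f*d,(v-cy)/f*d,d],-1)-t
    return P@R
def crop(n,im,u0,v0,u1,v1,name,s=5):
    cv2.imwrite(f"pics/{name}.png",cv2.resize(im[v0:v1,u0:u1],None,fx=s,fy=s,interpolation=cv2.INTER_CUBIC))
E
python3 - <<'E'
from h import *
for n in("side","top"):
    d=np.load(f"{n}0.npy"); P=cloud(n,d); im=cv2.imread(f"pics/{n}0.png")
    for u,v in ([(100,290),(330,130),(150,340),(290,280),(350,350),(400,330)] if n=="side" else [(60,300),(150,300),(100,110),(280,180),(440,120),(460,250),(200,400)]):
        print(n,u,v,P[v,u].round(3))
    hsv=cv2.cvtColor(im,cv2.COLOR_BGR2HSV)
    for nm,lo,hi in [("green",(40,80,30),(95,255,255)),("gold",(8,130,120),(30,255,255)),("blue",(105,120,60),(130,255,255)),("red",(0,150,60),(8,255,255))]:
        m=cv2.inRange(hsv,lo,hi); k,l,s,c=cv2.connectedComponentsWithStats(m)
        for i in range(1,k):
            if 8<s[i,4]<2000: print(n,nm,s[i],c[i].round(1),np.median(P[l==i],0).round(3))
im=cv2.imread("pics/top0.png");crop("top",im,300,160,470,280,"t1");crop("top",im,150,180,330,270,"t2",4)
im=cv2.imread("pics/side0.png");crop("side",im,260,100,380,230,"s1");crop("side",im,180,230,340,350,"s2")
E
```

```text
side 100 290 [ 1.468 -0.122 -0.75 ]
side 330 130 [ 0.49  -0.578  0.003]
side 150 340 [0.819 0.391 0.001]
side 290 280 [0.509 0.143 0.004]
side 350 350 [0.326 0.314 0.003]
side 400 330 [0.206 0.233 0.003]
side green [355 107  10  10  72] [359.4 111.7] [ 0.389 -0.608  0.081]
side green [289 150  25  16 210] [300.8 157.4] [ 0.561 -0.308  0.072]
side green [327 163  14  10  75] [333.6 167.3] [ 0.449 -0.357  0.006]
side green [313 190  10  10  94] [317.7 194.6] [ 0.484 -0.208  0.006]
side gold [338  98   8   3   9] [341.9  98.6] [ 0.463 -0.673  0.087]
side gold [292 166  17  11 150] [300.  170.7] [ 0.557 -0.28   0.038]
side gold [270 318  13  15 142] [276.1 324.7] [0.514 0.302 0.036]
side blue [272 266  12   4  48] [277.5 267.5] [0.551 0.116 0.015]
side red [437   0   8   2   9] [4.407e+02 1.000e-01] [ 0.225 -0.451  0.556]
side red [448   0   6   6  14] [450.6   3.1] [ 0.206 -0.406  0.569]
side red [457   0  70  25 652] [490.4   8.9] [0.2   0.03  0.719]
side red [544   7  11   2  13] [548.3   7.8] [ 0.112 -0.     0.719]
side red [474  31  26  18 150] [485.   39.4] [0.211 0.075 0.689]
side
[... 598 characters left out ...]
64 -0.504  0.001]
top 460 250 [ 0.466 -0.535  0.   ]
top 200 400 [0.061 0.231 0.002]
top green [395 208   4   6  12] [396.4 210.4] [ 0.58  -0.339  0.071]
top green [379 212  13  16  77] [384.8 220.1] [ 0.552 -0.305  0.071]
top green [389 218   5   4   9] [390.6 219.4] [ 0.554 -0.32   0.071]
top green [345 241  13  11  79] [352.3 245.3] [ 0.488 -0.22   0.004]
top green [392 250  19  14 107] [400.6 256.6] [ 0.45  -0.356  0.005]
top green [517 269   8  12  60] [520.1 274.8] [ 0.389 -0.665  0.083]
top green [496 270  10  11  56] [499.7 275.1] [ 0.39  -0.609  0.082]
top gold [373 211   5  11  24] [374.6 215.6] [ 0.569 -0.281  0.045]
top gold [171 235  11  10  88] [176.1 239.6] [0.514 0.295 0.035]
```

View pics/t1.png

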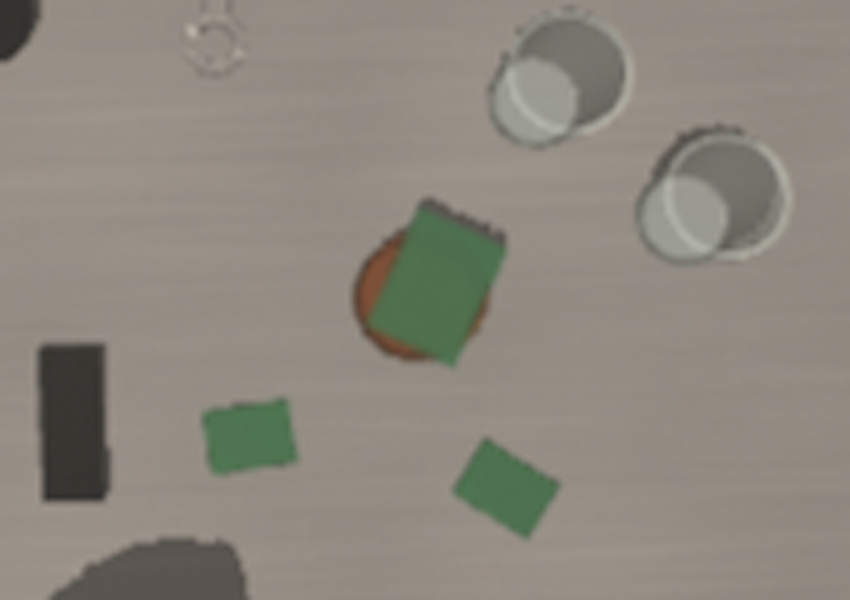

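View pics/t2.png

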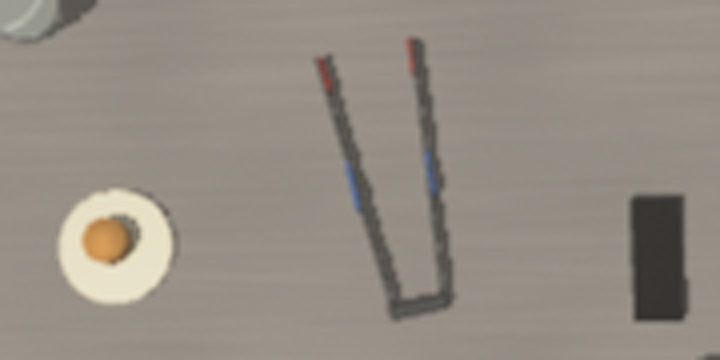

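View pics/s1.png

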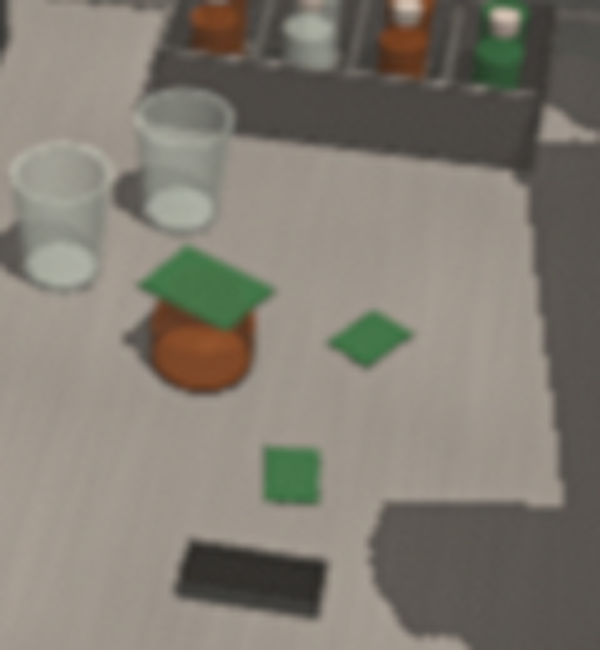

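View pics/s2.png

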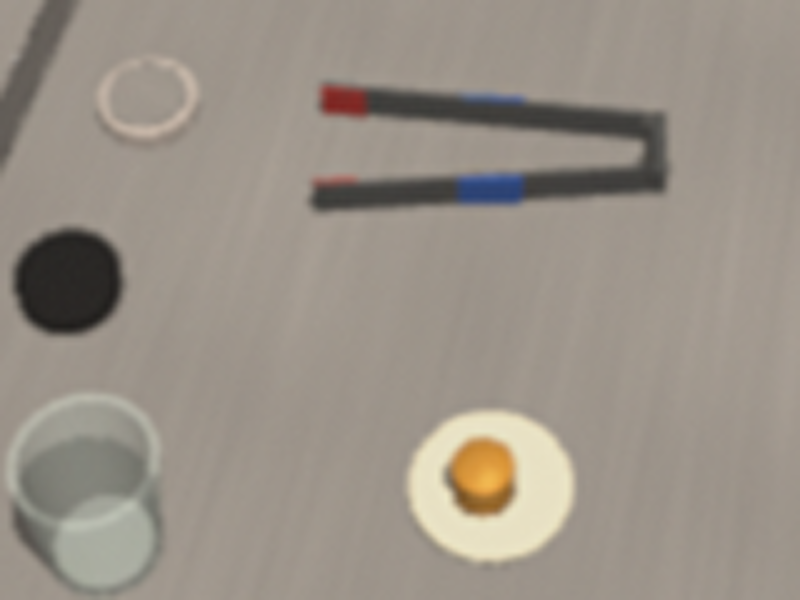

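The top picture shows the plate on the jar near (388,216), the rest at (314,244), the tongs at about (247,222), and the praline at (176,240). The side picture shows the same things at (301,157), (311,215), (279,259) and (276,325). I'll measure them in both views.

```bash
cat >> h.py <<'E'
def mask(n,im,box,lo,hi,s=8,inv=False):
    u0,v0,u1,v1=box
    b=cv2.resize(im[v0:v1,u0:u1],None,fx=s,fy=s,interpolation=cv2.INTER_CUBIC)
    m=cv2.inRange(cv2.cvtColor(b,cv2.COLOR_BGR2HSV),lo,hi)
    return m,s,u0,v0
def big(n,im,box,lo,hi,k=1):
    m,s,u0,v0=mask(n,im,box,lo,hi)
    cs,_=cv2.findContours(m,cv2.RETR_EXTERNAL,cv2.CHAIN_APPROX_NONE)
    cs=sorted(cs,key=cv2.contourArea)[::-1][:k]
    return [(c[:,0].astype(float)+.5)/s-.5+[u0,v0] for c in cs]
def rect(n,c,z):
    P=plane(n,c,z)[:,:2]
    (x,y),(w,h),a=cv2.minAreaRect((P*1000).astype(np.float32))
    if w<h: w,h,a=h,w,a+90
    a=(a+90)%180-90
    return np.round([x,y,w,h,a],1)
E
python3 - <<'E'
from h import *
T=cv2.imread("pics/top0.png");S=cv2.imread("pics/side0.png")
G=((40,70,30),(95,255,255))
print("cover",[rect("top",c,.070) for c in big("top",T,(365,190,415,240),*G)],[rect("side",c,.070) for c in big("side",S,(280,140,325,175),*G)])
A=((5,100,50),(18,255,255))
K=((0,0,0),(180,255,75))
print("rest",[rect("top",c,.018) for c in big("top",T,(295,215,335,275),*K)],[rect("side",c,.018) for c in big("side",S,(285,200,340,232),*K)])
O=((8,120,90),(30,255,255))
for n,I,b in(("top",T,(150,215,205,265)),("side",S,(255,300,300,345))):
    c=big(n,I,b,*O)[0]; print("praline",n,(plane(n,c,.036)[:,:2].min(0)+plane(n,c,.036)[:,:2].max(0))/2, np.ptp(plane(n,c,.036)[:,:2],0))
for n,I,b in(("top",T,(155,215,205,265)),("side",S,(255,305,300,345))):
    c=big(n,I,b,(0,0,175),(180,120,255))[0]; print("saucer",n,cv2.minEnclosingCircle(plane(n,c,.008)[:,:2].astype(np.float32)))
B=((100,70,40),(130,255,255)); R=[((0,110,50),(8,255,255)),((172,110,50),(180,255,255))]
for n,I,b in(("top",T,(225,180,270,265)),("side",S,(240,240,320,275))):
    for c in big(n,I,b,*B,k=2)+big(n,I,b,*R[0],k=3): print("tong",n,len(c),c.mean(0).round(1),rect(n,c,.024),rect(n,c,.012))
    u=cv2.inRange(cv2.cvtColor(I,cv2.COLOR_BGR2HSV),*K)
    m=big(n,I,b,(0,0,0),(180,255,105))[0]; print("tongs all",n,rect(n,m,.024)); print(cv2.approxPolyDP((plane(n,m,.024)[:,:2]*1000).astype(np.float32)[:,None],6,True)[:,0].round(0).tolist())
E
```

```text
cover [array([ 560.6, -310.9,   72.8,   53.5,  -26.9])] [array([ 561.1, -310.5,   74.3,   54.8,  -26.8])]
rest [array([ 4.928e+02, -1.061e+02,  8.920e+01,  3.660e+01,  2.000e-01])] [array([ 4.933e+02, -9.990e+01,  8.740e+01,  4.550e+01,  1.000e-01])]
praline top [0.51404205 0.29406485] [0.03030825 0.03230305]
praline side [0.51475528 0.30249738] [0.03193831 0.04036689]
saucer top ((0.5121367573738098, 0.2935471534729004), 0.043688222765922546)
saucer side ((0.5128164887428284, 0.2910073697566986), 0.044043295085430145)
tong top 170 [257.3 222.8] [558.9  59.2  30.8   4.    7.8] [560.3  59.8  31.1   4.1   7.8]
tong top 172 [238.  226.1] [550.5 115.5  32.    3.7  12.4] [551.9 116.6  32.2   3.7  12.4]
tong top 112 [230.8 198.1] [634.1 136.1  20.9   3.6  17.1] [636.2 137.3  21.1   3.7  17.1]
tongs all top [554.3  87.1 201.3  76.2   8.3]
[[659.0, 67.0], [504.0, 53.0], [469.0, 59.0], [469.0, 83.0], [645.0, 136.0], [453.0, 87.0], [468.0, 45.0]]
tong side 269 [277.6 267.3] [549.1 121.5  38.2  18.9  12.1] [550.9 113.   38.7  19.1  12.1]
tong side 161 [278.7 249.6] [559.5  59.2  28.6   4.6  10. ] [561.4  49.9  29.    4.7  10. ]
tong side 195 [248.4 249.8] [644.8  78.   27.5  18.9   6.6] [647.8  68.9  27.8  19.2   6.6]
tongs all side [543.7  91.7 177.9  68.6   5.7]
[[635.0, 70.0], [625.0, 84.0], [472.0, 70.0], [473.0, 90.0], [533.0, 107.0], [529.0, 125.0], [454.0, 100.0], [465.0, 50.0]]
```

```bash
cat >> h.py <<'E'
from scipy.spatial.transform import Rotation as Ro
def st():
    o=ctrl.get_obs(); R=Ro.from_rotvec(o['tool_rot']).as_matrix()
    return o,np.array(o['tool_pos']),R
def goal(p,yaw,flip=0):
    """tool x down, tool y at yaw deg"""
    o,p0,R=st(); a=np.radians(yaw); x=np.array([0,0,-1.]);y=np.array([np.cos(a),np.sin(a),0]);z=np.cross(x,y)
    Rg=np.c_[x,y,z]; d=R.T@(np.array(p)-p0); w=np.degrees(Ro.from_matrix(R.T@Rg).as_rotvec())
    print("shift mm",(d*1000).round(1),"turn deg",w.round(2)," n",np.linalg.norm(d)/.0417,np.linalg.norm(w)/7.16)
def show():
    o,p,R=st(); print("t",round(float(o['t']),2),"p",(p*1000).round(1),"yaw_y",np.degrees(np.arctan2(R[1,1],R[0,1])).round(2),"xax",R[:,0].round(3),"F",np.round(o['contact_force'],1),"open",round(1000*float(o['opening']),1),"q6",o['q'][5].round(2))
E
python3 - <<'E'
from h import *
show()
for y in(63.1,-116.9): goal((.5607,-.3107,.15),y)
d=np.load("side0.npy");P=cloud("side",d).reshape(-1,3)
m=(np.hypot(P[:,0]-.208,P[:,1]+.589)<.075)&(P[:,2]>.15)&(P[:,2]<.33)
Q=P[m];print(len(Q))
for lo in np.arange(.2,.3,.005):
    k=Q[(Q[:,2]>=lo)&(Q[:,2]<lo+.005)]
    if len(k): print(lo.round(3),len(k),k.min(0).round(3),k.max(0).round(3))
# jar, from top depth
d=np.load("top0.npy");P=cloud("top",d);im=cv2.imread("pics/top0.png");hs=cv2.cvtColor(im,cv2.COLOR_BGR2HSV)
for n in("top","side"):
    im=cv2.imread(f"pics/{n}0.png");b=(365,195,405,240) if n=="top" else (285,150,320,185)
    c=big(n,im,b,(4,110,40),(18,255,255))[0]
    print(n,c.min(0),c.max(0)); Q=plane(n,c,.040)[:,:2]
    print(Q.min(0),Q.max(0))
E
```

```text
t 0.1 p [ 208.2 -588.7  230.2] yaw_y -70.53 xax [-0.     0.002 -1.   ] F [-0.1 -0.   0. ] open 85.9 q6 -0.12
shift mm [  80.5 -144.5 -425. ] turn deg [-1.3363e+02 -1.3000e-01  4.0000e-02]  n 10.936253338147557 18.6635231818062
shift mm [  80.5 -144.5 -425. ] turn deg [4.637e+01 3.000e-02 1.100e-01]  n 10.936253338147557 6.476161772812786
408
0.24 1 [ 0.188 -0.55   0.243] [ 0.188 -0.55   0.243]
0.245 11 [ 0.192 -0.635  0.246] [ 0.232 -0.539  0.249]
0.25 17 [ 0.188 -0.638  0.25 ] [ 0.237 -0.536  0.254]
0.255 15 [ 0.185 -0.636  0.255] [ 0.235 -0.533  0.259]
0.26 20 [ 0.186 -0.638  0.26 ] [ 0.235 -0.535  0.265]
0.265 22 [ 0.185 -0.639  0.265] [ 0.236 -0.536  0.27 ]
0.27 19 [ 0.187 -0.633  0.27 ] [ 0.235 -0.534  0.275]
0.275 17 [ 0.187 -0.636  0.275] [ 0.236 -0.536  0.28 ]
0.28 16 [ 0.195 -0.637  0.28 ] [ 0.236 -0.533  0.285]
0.285 14 [ 0.199 -0.639  0.285] [ 0.238 -0.535  0.29 ]
0.29 21 [ 0.182 -0.649  0.29 ] [ 0.239 -0.515  0.295]
0.295 29 [ 0.174 -0.651  0.295] [ 0.247 -0.518  0.3  ]
top [371.0625 207.3125] [379.5625 223.4375]
[ 0.54675527 -0.29780066] [ 0.59333741 -0.27126446]
side [289.9375 160.0625] [310.3125 177.6875]
[ 0.52419307 -0.32529336] [ 0.59676477 -0.24040115]
```

```bash
python3 -m handwheel '[0.9,0,-0.0361,-0.1062,11.6,0,0, 0.9,0,-0.0361,-0.1062,11.6,0,0, 0.9,0,-0.0361,-0.1062,11.6,0,0, 0.9,0.02,-0.0722,-0.2125,23.2,0,0, 0.9,0.02,-0.0722,-0.2125,23.2,0,0, 0.9,0.02,-0.0722,-0.2125,23.2,0,0, 0.9,0.05,-0.1084,-0.3188,34.8,0,0, 0.9,0.05,-0.1084,-0.3188,34.8,0,0, 0.9,0.05,-0.1084,-0.3188,34.8,0,0, 0.9,0.08,-0.1445,-0.425,46.37,0.03,0.11, 0.9,0.08,-0.1445,-0.425,46.37,0.03,0.11, 0.9,0.08,-0.1445,-0.425,46.37,0.03,0.11]' 40
python3 -m handwheel '[0.9,0,0,0,0,0,0,0.9,0,0,0,0,0,0]'
python3 - <<'E'
from h import *
show();goal((.5607,-.3107,.052),-116.9)
for n,b in(("top",(330,160,450,280)),("side",(250,90,370,210))):
    im,d=ctrl.get_image(n);crop(n,im,*b,n+"1",5)
    G=((40,70,30),(95,255,255));bb=(365,190,415,240) if n=="top" else (280,140,325,175)
    print(n,[rect(n,c,.070) for c in big(n,im,bb,*G)])
E
```

```text
t: 1.1
tool_pos: [0.5621, -0.309, 0.1499]
tool_rot: [-1.959, 0.471, 1.959]
contact_force: [-0.5, 0.4, 0.6]
opening: 0.077
t: 1.27
tool_pos: [0.5612, -0.3095, 0.1496]
tool_rot: [-1.96, 0.467, 1.964]
contact_force: [-0.1, -0.2, -0.2]
opening: 0.0766
t 1.27 p [ 561.2 -309.5  149.6] yaw_y -116.71 xax [-0.002 -0.    -1.   ] F [-0.1 -0.2 -0.2] open 76.6 q6 1.42
shift mm [97.6  1.1 -0.3] turn deg [ 0.19  0.1  -0.08]  n 2.340658521809428 0.0315000446410489
top [array([ 557.4, -324.5,   27.3,   21.7,   55. ])]
side [array([ 561.9, -310.3,   77. ,   56.1,  -27.1])]
```

View pics/side1.png

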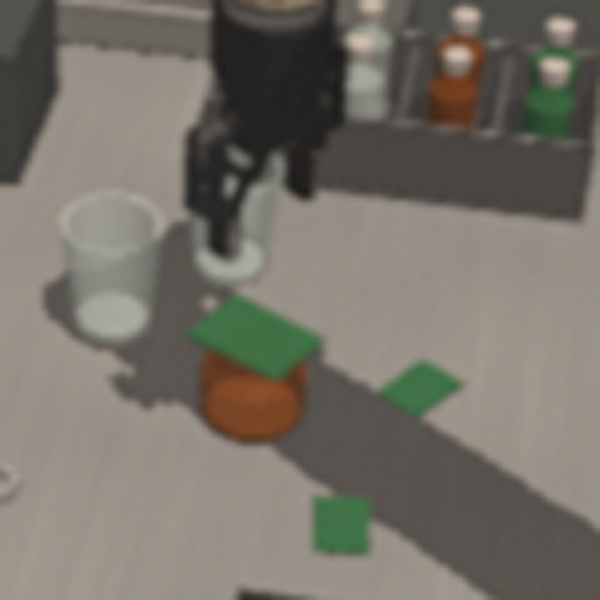

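The side picture shows the open fingers straddling the plate, which is at about (301,158) in the full picture. Both views agree on its pose, so I'm descending.

```bash
python3 -m handwheel '[0.9,0.03,0.001,0,0.2,0,0, 0.9,0.06,0.001,0,0.2,0,0, 0.9,0.075,0.001,0,0.2,0,0, 0.9,0.085,0.001,0,0.2,0,0, 0.9,0.092,0.001,0,0.2,0,0, 0.9,0.097,0.001,0,0.2,0,0, 0.9,0.097,0.001,0,0.2,0,0]' 
python3 - <<'E'
from h import *
show()
im,d=ctrl.get_image("side");crop("side",im,260,100,360,200,"s2a",6)
E
```

```text
t: 1.95
tool_pos: [0.5604, -0.3128, 0.0543]
tool_rot: [-1.959, 0.474, 1.957]
contact_force: [-0.4, 0.3, -1.0]
opening: 0.0766
t 1.95 p [ 560.4 -312.8   54.3] yaw_y -117.13 xax [ 0.    -0.002 -1.   ] F [-0.4  0.3 -1. ] open 76.6 q6 1.42
```

View pics/s2a.png

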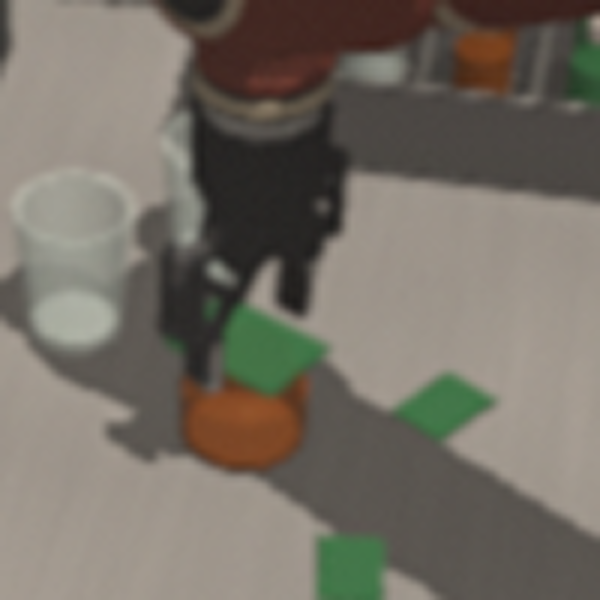

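The fingers are on either side of the plate's long edges, above the shoulder, so I'm closing gently.

```bash
python3 -m handwheel '[0.8,0,0,0,0,0,0, 0.75,0,0,0,0,0,0, 0.72,0,0,0,0,0,0, 0.69,0,0,0,0,0,0, 0.66,0,0,0,0,0,0, 0.6,0,0,0,0,0,0, 0.5,0,0,0,0,0,0, 0.5,0,0,0,0,0,0, 0.5,0,0,0,0,0,0]' 30
python3 - <<'E'
from h import *
show()
E
```

```text
t: 2.75
tool_pos: [0.5612, -0.3121, 0.0553]
tool_rot: [-1.96, 0.473, 1.956]
contact_force: [-0.1, 4.1, 6.4]
opening: 0.055
t 2.75 p [ 561.2 -312.1   55.3] yaw_y -117.1 xax [ 0.002 -0.001 -1.   ] F [-0.1  4.1  6.4] open 55.0 q6 1.42
```

```bash
python3 -m handwheel '[0.5,-0.003,0,0,0,0,0, 0.5,-0.006,0,0,0,0,0, 0.5,-0.009,0,0,0,0,0, 0.5,-0.009,0,0,0,0,0]' 30
python3 - <<'E'
from h import *
show()
im,d=ctrl.get_image("side");crop("side",im,260,100,360,200,"s3",6)
E
```

```text
t: 3.08
tool_pos: [0.5603, -0.313, 0.0637]
tool_rot: [-1.96, 0.475, 1.958]
contact_force: [-0.5, -0.1, -0.5]
opening: 0.0551
t 3.08 p [ 560.3 -313.    63.7] yaw_y -117.1 xax [ 0.    -0.003 -1.   ] F [-0.5 -0.1 -0.5] open 55.1 q6 1.42
```

View pics/s3.png

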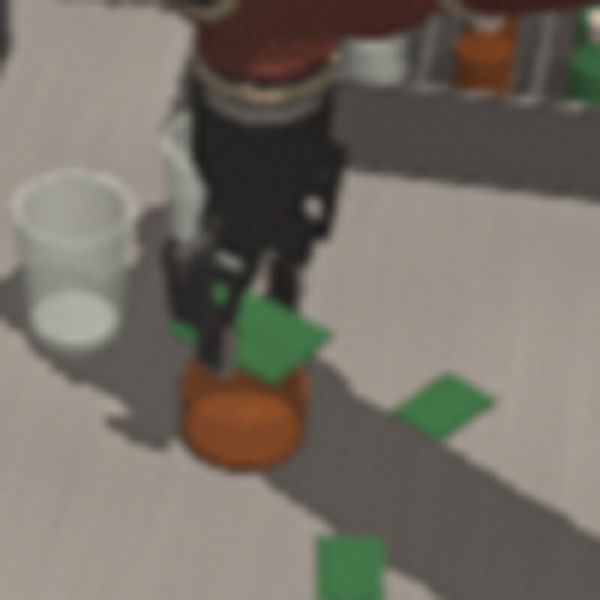

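```bash
python3 -m handwheel '[0.5,-0.015,0,0,0,0,0, 0.5,-0.035,0,0,0,0,0, 0.5,-0.055,0,0,0,0,0, 0.5,-0.065,0,0,0,0,0, 0.5,-0.065,0,0,0,0,0]' 30
python3 - <<'E'
from h import *
show();goal((.493,-.106,.13),-90)
for n in("top","side"):
    im,d=ctrl.get_image(n);cv2.imwrite(f"pics/{n}4.png",im)
    G=((40,70,30),(95,255,255));bb=(365,190,415,240) if n=="top" else (280,130,325,175)
    print(n,[rect(n,c,.135) for c in big(n,im,bb,*G,k=2)])
im=cv2.imread("pics/side4.png");crop("s",im,260,100,360,200,"s4",6)
E
```

```text
t: 3.55
tool_pos: [0.5622, -0.3138, 0.1328]
tool_rot: [-1.967, 0.477, 1.952]
contact_force: [-0.1, 0.2, 0.4]
opening: 0.0549
t 3.55 p [ 562.2 -313.8  132.8] yaw_y -117.11 xax [ 0.006 -0.006 -1.   ] F [-0.1  0.2  0.4] open 54.9 q6 1.42
shift mm [   1.1 -153.4  156.3] turn deg [-27.1   -0.42  -0.27]  n 5.252918090444202 3.7862157361470112
top [array([ 544.1, -316. ,   38.8,   19. ,   56.1])]
side [array([ 556.6, -325.9,   63.4,   60.8,  -26.8]), array([ 598.5, -322.1,   16.6,   13.4,  -21.3])]
```

View pics/s4.png

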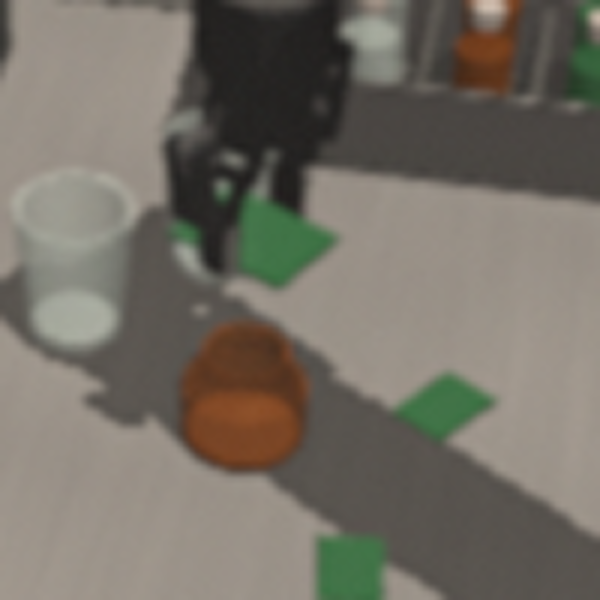

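The plate is held and the jar is open and upright, with its mouth at about (302,158) in the side picture. Next I move over the rest.

```bash
python3 -m handwheel '[0.5,0,-0.015,0.015,-2.7,0,0, 0.5,0,-0.035,0.036,-6,0,0, 0.5,0,-0.055,0.056,-10,0,0, 0.5,0,-0.075,0.077,-14,-0.1,-0.1, 0.5,0,-0.095,0.097,-17,-0.2,-0.1, 0.5,0,-0.115,0.117,-20,-0.2,-0.2, 0.5,0,-0.132,0.135,-23,-0.3,-0.2, 0.5,0,-0.145,0.148,-25.5,-0.4,-0.2, 0.5,0,-0.1534,0.1563,-27.1,-0.4,-0.3, 0.5,0,-0.1534,0.1563,-27.1,-0.4,-0.3, 0.5,0,-0.1534,0.1563,-27.1,-0.4,-0.3, 0.5,0,-0.1534,0.1563,-27.1,-0.4,-0.3]' 30
python3 - <<'E'
from h import *
show();goal((.493,-.106,.06),-90)
for n in("top","side"):
    im,d=ctrl.get_image(n);cv2.imwrite(f"pics/{n}5.png",im)
# jar from top & side
    b=(360,190,410,240) if n=="top" else (280,140,325,185)
    c=big(n,im,b,(4,100,30),(18,255,255))[0]; print(c.min(0),c.max(0))
im=cv2.imread("pics/side5.png");crop("s",im,260,140,370,240,"s5",6)
im=cv2.imread("pics/top5.png");crop("s",im,280,180,420,280,"t5",5)
E
```

```text
t: 4.65
tool_pos: [0.4913, -0.1053, 0.1276]
tool_rot: [-2.213, -0.004, 2.225]
contact_force: [-0.1, 0.4, 0.1]
opening: 0.0548
t 4.65 p [ 491.3 -105.3  127.6] yaw_y -90.07 xax [-0.005  0.004 -1.   ] F [-0.1  0.4  0.1] open 54.8 q6 1.21
shift mm [67.6  1.  -2.1] turn deg [-0.07  0.31  0.25]  n 1.6218165303375096 0.056534566314715005
[370.8125 205.9375] [396.8125 231.1875]
[289.9375 153.6875] [307.9375 177.8125]
```

View pics/s5.png

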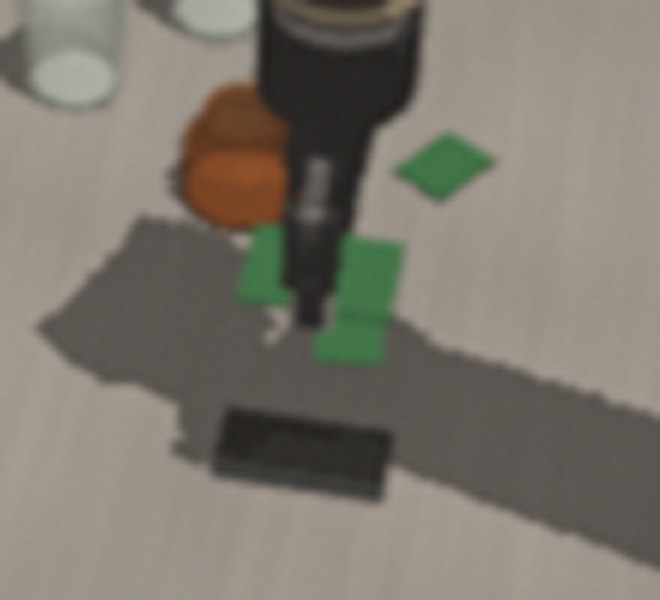

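View pics/t5.png

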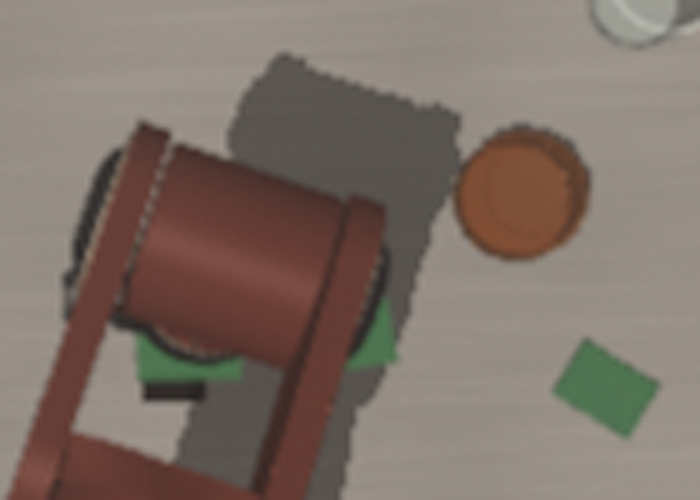

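```bash
python3 -m handwheel '[0.5,0.02,0.0005,-0.001,0,0.2,0.2, 0.5,0.04,0.001,-0.002,0,0.3,0.2, 0.5,0.06,0.001,-0.002,0,0.3,0.2, 0.5,0.075,0.001,-0.002,0,0.3,0.2, 0.5,0.085,0.001,-0.002,0,0.3,0.2, 0.5,0.09,0.001,-0.002,0,0.3,0.2, 0.5,0.09,0.001,-0.002,0,0.3,0.2]' 30
python3 - <<'E'
from h import *
show()
im,d=ctrl.get_image("side");crop("s",im,260,160,370,240,"s6",6)
E
```

```text
t: 5.33
tool_pos: [0.4921, -0.1053, 0.0368]
tool_rot: [-2.218, -0.001, 2.222]
contact_force: [-0.2, 0.0, -1.7]
opening: 0.0552
t 5.33 p [ 492.1 -105.3   36.8] yaw_y -90.05 xax [-0.002  0.002 -1.   ] F [-0.2  0.  -1.7] open 55.2 q6 1.21
```

View pics/s6.png

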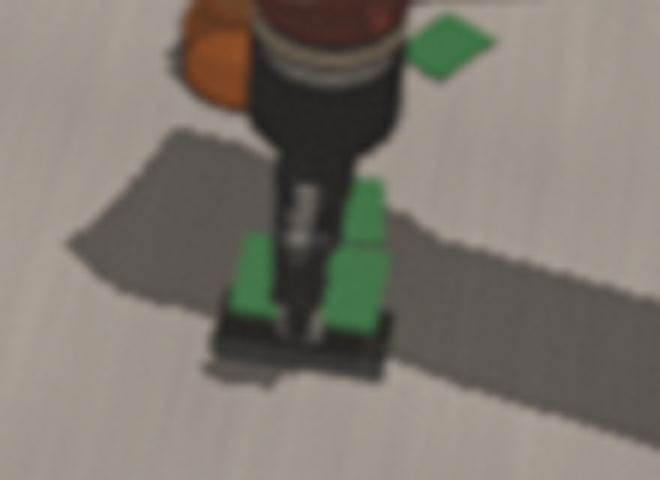

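```bash
python3 -m handwheel '[0.5,0.002,0,0,0,0,0, 0.5,0.004,0,0,0,0,0, 0.5,0.006,0,0,0,0,0, 0.5,0.0075,0,0,0,0,0, 0.5,0.0085,0,0,0,0,0,0.5,0.0085,0,0,0,0,0]' 30
python3 -m handwheel '[0.5,0.001,0,0,0,0,0,0.5,0.001,0,0,0,0,0]' 30
```

```text
t: 5.88
tool_pos: [0.4926, -0.105, 0.0292]
tool_rot: [-2.221, -0.002, 2.221]
contact_force: [-0.1, -0.1, -0.3]
opening: 0.0548
t: 6.05
tool_pos: [0.4926, -0.1051, 0.0283]
tool_rot: [-2.221, -0.001, 2.221]
contact_force: [0.1, 0.6, -0.9]
opening: 0.0548
```

```bash
python3 -m handwheel '[0.5,0.001,0,0,0,0,0,0.5,0.001,0,0,0,0,0]' 30;python3 -m handwheel '[0.5,0.001,0,0,0,0,0,0.5,0.001,0,0,0,0,0]' 30
```

```text
t: 6.22
tool_pos: [0.4926, -0.1051, 0.0272]
tool_rot: [-2.221, -0.001, 2.221]
contact_force: [-0.4, 0.3, -0.4]
opening: 0.0548
t: 6.38
tool_pos: [0.4926, -0.1051, 0.0262]
tool_rot: [-2.221, -0.001, 2.221]
contact_force: [-0.1, 0.4, -1.4]
opening: 0.055
```

```bash
for i in 1 2; do python3 -m handwheel '[0.5,0.001,0,0,0,0,0,0.5,0.001,0,0,0,0,0]' 30; done
python3 - <<'E'
from h import *
show()
im,d=ctrl.get_image("side");crop("s",im,280,180,340,230,"s7",10)
E
```

```text
t: 6.55
tool_pos: [0.4926, -0.1051, 0.0252]
tool_rot: [-2.221, -0.001, 2.221]
contact_force: [0.2, -0.1, -1.1]
opening: 0.0549
t: 6.72
tool_pos: [0.4926, -0.1051, 0.0242]
tool_rot: [-2.221, -0.001, 2.221]
contact_force: [-0.3, -0.9, 0.3]
opening: 0.0545
t 6.72 p [ 492.6 -105.1   24.2] yaw_y -90.0 xax [-0.     0.001 -1.   ] F [-0.3 -0.9  0.3] open 54.5 q6 1.21
```

View pics/s7.png

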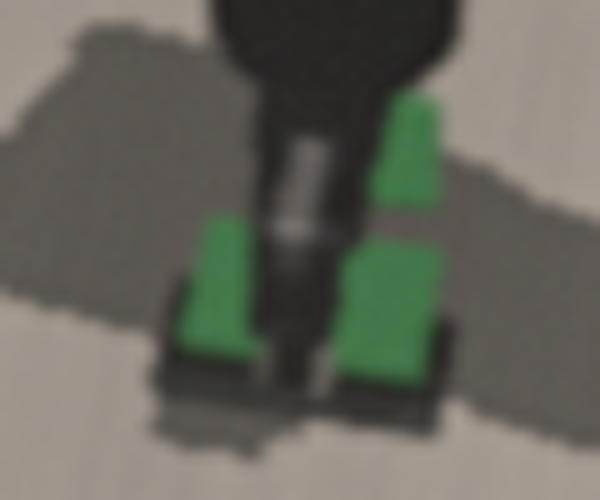

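```bash
for i in 1 2; do python3 -m handwheel '[0.5,0.001,0,0,0,0,0,0.5,0.001,0,0,0,0,0]' 30; done
python3 - <<'E'
from h import *
show()
im,d=ctrl.get_image("side");P=cloud("side",d);hs=cv2.cvtColor(im,cv2.COLOR_BGR2HSV);m=cv2.inRange(hs,(40,90,30),(95,255,255))>0
m[:200]&=False;m[:,:290]=False;m[:,330:]=False;m[225:]=False
print(m.sum(),np.median(P[m],0),np.percentile(P[m][:,2],[10,90]))
A=np.c_[P[m][:,:2],np.ones(m.sum())];print(np.linalg.lstsq(A,P[m][:,2],rcond=None)[0])
for u,v in((300,230),(340,230)):print(P[v,u])
E
```

```text
t: 6.93
tool_pos: [0.4926, -0.1051, 0.0232]
tool_rot: [-2.221, -0.001, 2.221]
contact_force: [0.1, 0.3, -1.0]
opening: 0.0547
t: 7.1
tool_pos: [0.4926, -0.105, 0.0222]
tool_rot: [-2.221, -0.002, 2.221]
contact_force: [-0.8, -0.5, -0.2]
opening: 0.055
t 7.1 p [ 492.6 -105.    22.2] yaw_y -90.0 xax [-0.     0.001 -1.   ] F [-0.8 -0.5 -0.2] open 55.0 q6 1.21
186 [ 0.47705559 -0.09887697  0.03879097] [0.03541197 0.04238757]
[-0.09618036  1.02691529  0.19014382]
[ 0.51497616 -0.05046101 -0.00224322]
[ 0.39384082 -0.07280744  0.00186918]
```

```bash

python3 - <<'E'
from h import *
im,d=ctrl.get_image("side");cv2.imwrite("pics/s8f.png",im);P=cloud("side",d);hs=cv2.cvtColor(im,cv2.COLOR_BGR2HSV);m=cv2.inRange(hs,(40,90,30),(95,255,255))>0
for v in range(186,224,1):
    print(v,' '.join(f"{P[v,u,2]*1000:4.0f}"+("*" if m[v,u] else " ") for u in (296,298,300,302,304,312,316,318,320,322,324,326)), (P[v,318,1]*1000).round(), (P[v,318,0]*1000).round())
for z in(.024,.034):print(proj("side",[[.493+sx*.038,-.105+sy*.028,z] for sx,sy in((1,1),(1,-1),(-1,-1),(-1,1))]).round(1).tolist())
E
```

```text
186    3     2     2   158   161   170   174   170   166   162     4    -1  -75.0 474.0
187    0     3     1     1   158   168   169   164   165   154     6     6  -77.0 474.0
188    2  1014     7     6     7   162   162   161   157    -1    -0     3  -76.0 474.0
189    0     0    -1     8    -3   160   160   156     5     6    -4     1  -78.0 474.0
190    2    -2     1     5     5   155   155   106    10*    6    -1    -0  -126.0 477.0
191    2     5     1     5    -0   153   130   129     9*   10*    2     0  -98.0 475.0
192    2     1    -1     3     1   148   131     8    11*    4*    1     3  -219.0 484.0
193    4     4     2     3     4   146   130     8     6*   10*    4     1  -215.0 484.0
194    0     5     4     4     5   144   129     8     8*    5*   -2     2  -210.0 483.0
195    0     4     0  1014     1   142   119     6*    8*    8*   -4     1  -207.0 483.0
196    3     3     3     3    -2   137   120     8*    6*    9*    3     2  -200.0 482.0
197    4    -0     3     1     4   133   118     6*    5*    6*    1     5  -198.0 481.0
198    4     4     1     0     3   12
[... 1695 characters left out ...]
   39*   39*   18     3     1  -78.0 466.0
218    9    10    10    10    15    19    20    24    35*   23     2     4  -88.0 466.0
219    4     2     5     5     8    14    17    19    17    19     3    -1  -89.0 466.0
220    4     2     4     2     0    12    14    11    14    12    -0     1  -92.0 466.0
221    3    -0     4     3     3     5     7     9    12  1014     4     2  -89.0 465.0
222    4     5     3     3     1     5     2     2     7     7     2    -1  -91.0 465.0
223    2     3     5     1     1     2     1     2     1     3     1     2  -87.0 464.0
[[296.7, 217.3], [299.9, 204.7], [323.6, 208.3], [321.1, 221.1]]
[[296.8, 215.1], [300.0, 202.4], [323.8, 206.1], [321.3, 218.9]]
```

The depth map shows the plate level, with its top at about 38 mm and still about 12 mm above the rubber. I'll continue down.

```bash
python3 -m handwheel '[0.5,0.002,0,0,0,0,0, 0.5,0.004,0,0,0,0,0, 0.5,0.006,0,0,0,0,0, 0.5,0.008,0,0,0,0,0, 0.5,0.008,0,0,0,0,0]' 30
for i in 1 2 3; do python3 -m handwheel '[0.5,0.001,0,0,0,0,0,0.5,0.001,0,0,0,0,0]' 30|grep -E 'pos|force'; done
```

```text
t: 7.62
tool_pos: [0.4922, -0.1049, 0.0137]
tool_rot: [-2.219, -0.002, 2.222]
contact_force: [0.4, -0.3, -0.7]
opening: 0.0549
tool_pos: [0.4926, -0.105, 0.0132]
contact_force: [-0.2, -0.1, -0.6]
tool_pos: [0.4927, -0.1051, 0.0123]
contact_force: [0.4, 0.8, -0.7]
tool_pos: [0.4926, -0.105, 0.0113]
contact_force: [-0.2, 0.1, -0.1]
```

```bash

python3 -m handwheel '[0.5,0.001,0,0,0,0,0,0.5,0.001,0,0,0,0,0]' 30|grep -E 'pos|force'
python3 - <<'E'
from h import *
im,d=ctrl.get_image("side");P=cloud("side",d);hs=cv2.cvtColor(im,cv2.COLOR_BGR2HSV);m=cv2.inRange(hs,(40,90,30),(95,255,255))>0
z=P[...,2];k=m.copy();k[:206]=0;k[222:]=0;k[:,:290]=0;k[:,330:]=0;k&=z<.06
print(k.sum(),np.median(z[k]),z[k].mean(),"rest",np.median(z[213:216,296]),[np.median(z[220:223,u]).round(4) for u in range(294,326,2)])
crop("s",im,280,180,340,230,"s9",10)
E
for i in 1 2; do python3 -m handwheel '[0.5,0.001,0,0,0,0,0,0.5,0.001,0,0,0,0,0]' 30|grep -E 'pos|force'; done
```

```text
tool_pos: [0.4926, -0.105, 0.0102]
contact_force: [0.4, -0.5, -0.1]
169 0.02702145923984159 0.026823606225554405 rest 0.0208192903869864 [np.float64(0.0007), np.float64(-0.001), np.float64(0.0013), np.float64(0.001), np.float64(0.0018), np.float64(0.0002), np.float64(0.025), np.float64(0.0271), np.float64(0.0289), np.float64(0.0089), np.float64(0.0069), np.float64(0.0077), np.float64(0.0102), np.float64(0.0085), np.float64(0.0116), np.float64(-0.002)]
tool_pos: [0.4928, -0.1051, 0.0094]
contact_force: [-0.0, 0.5, -0.6]
tool_pos: [0.4929, -0.1051, 0.0093]
contact_force: [-3.2, 1.6, 6.8]
```

View pics/s9.png

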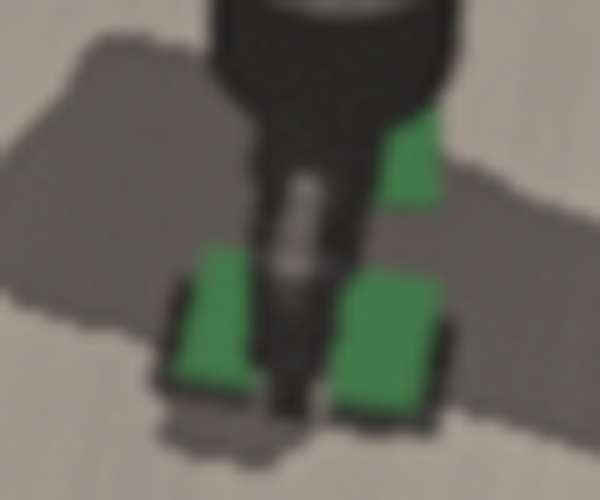

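Contact is felt at TCP z 9.3 mm, which matches the plate lying on the rubber. I'm releasing it.

```bash

python3 -m handwheel '[0.66,0,0,0,0,0,0, 0.7,0,0,0,0,0,0, 0.8,0,0,0,0,0,0, 0.88,0,0,0,0,0,0, 0.9,0,0,0,0,0,0, 0.9,0,0,0,0,0,0]'
python3 -m handwheel '[0.9,-0.01,0,0,0,0,0, 0.9,-0.03,0,0,0,0,0, 0.9,-0.06,0,0,0,0,0, 0.9,-0.09,0,0,0,0,0, 0.9,-0.09,0,0,0,0,0, 0.9,-0.09,0,0,0,0,0]'
python3 - <<'E'
from h import *
show();goal((.55452,.0873,.13),-81.6);goal((.55452,.0873,.13),98.4)
im,d=ctrl.get_image("side");crop("s",im,260,160,370,240,"s10",6)
print([rect("side",c,.024) for c in big("side",im,(290,203,335,222),(40,70,30),(95,255,255))])
E
```

```text
t: 9.17
tool_pos: [0.4926, -0.105, 0.0083]
tool_rot: [-2.221, -0.001, 2.221]
contact_force: [-0.0, 0.4, 0.6]
opening: 0.0768
t: 9.67
tool_pos: [0.4946, -0.1059, 0.1017]
tool_rot: [2.227, -0.001, -2.215]
contact_force: [0.2, 0.3, -0.3]
opening: 0.0768
t 9.67 p [ 494.6 -105.9  101.7] yaw_y -90.0 xax [ 0.006 -0.001 -1.   ] F [ 0.2  0.3 -0.3] open 76.8 q6 1.21
shift mm [ -28.1 -193.2  -60.1] turn deg [-8.4  -0.33 -0.07]  n 4.897632027726979 1.1737363988773177
shift mm [ -28.1 -193.2  -60.1] turn deg [ 1.716e+02 -1.100e-01  4.900e-01]  n 4.897632027726979 23.966868946577588
[array([ 493. , -105. ,   79.2,   60.3,   -0.5])]
```

View pics/s10.png

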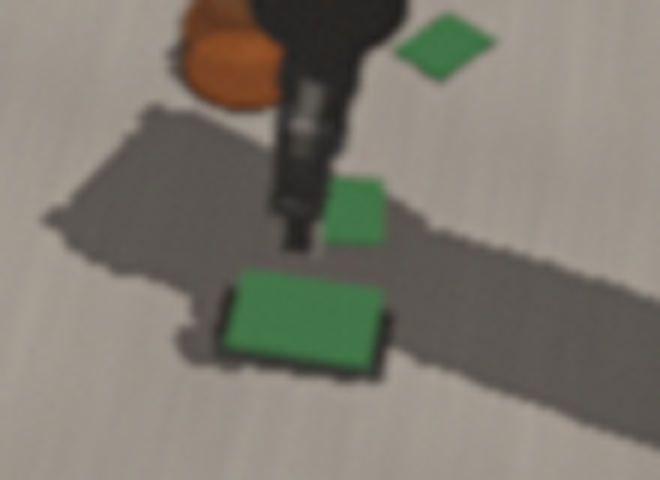

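The plate is flat and centred on the rest (493,-105 mm). Next, the tongs.

```bash

python3 -m handwheel '[0.95,-0.01,-0.03,-0.01,-1.5,0,0, 0.95,-0.02,-0.068,-0.02,-3,-0.1,0, 0.95,-0.028,-0.105,-0.032,-4.5,-0.2,0, 0.95,-0.028,-0.14,-0.044,-6,-0.3,0, 0.95,-0.028,-0.17,-0.053,-7.4,-0.3,-0.1, 0.95,-0.028,-0.188,-0.058,-8.2,-0.3,-0.1, 0.95,-0.028,-0.1932,-0.0601,-8.4,-0.3,-0.1, 0.95,-0.028,-0.1932,-0.0601,-8.4,-0.3,-0.1, 0.95,-0.028,-0.1932,-0.0601,-8.4,-0.3,-0.1]'
python3 - <<'E'
from h import *
show();goal((.5545,.0873,.003),-81.6)
for n,b in(("top",(280,0,0,0)),("side",(230,190,340,290))):
    im,d=ctrl.get_image(n);cv2.imwrite(f"pics/{n}11.png",im)
    if n=="side": crop("s",im,*b,"s11",6)
    b=(225,180,270,265) if n=="top" else (240,240,320,275)
    for c in big(n,im,b,(100,70,40),(130,255,255),k=2): print(n,len(c),c.mean(0).round(1),rect(n,c,.024),rect(n,c,.012))
E
```

```text
t: 10.47
tool_pos: [0.5519, 0.0875, 0.1253]
tool_rot: [2.138, 0.16, -2.155]
contact_force: [-0.2, 0.4, -0.1]
opening: 0.0815
t 10.47 p [551.9  87.5 125.3] yaw_y -81.61 xax [-0.008  0.002 -1.   ] F [-0.2  0.4 -0.1] open 81.5 q6 1.45
shift mm [122.3   0.9  -3.5] turn deg [-0.01  0.42  0.18]  n 2.9341389280222416 0.0642390178503538
top 47 [239.  230.3] [538.1 112.9   8.    3.    8.7] [539.3 113.9   8.1   3.    8.7]
side 272 [277.6 267.3] [549.1 121.5  38.3  18.9  12.1] [550.9 113.   38.7  19.1  12.1]
side 184 [278.7 249.3] [559.5  58.2  31.9   7.4  12.1] [561.4  48.9  32.3   7.5  12.1]
```

View pics/s11.png

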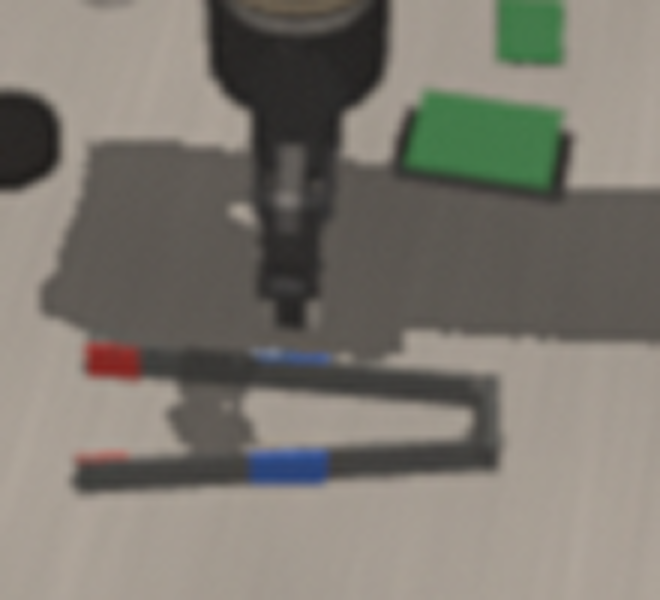

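View pics/top11.png

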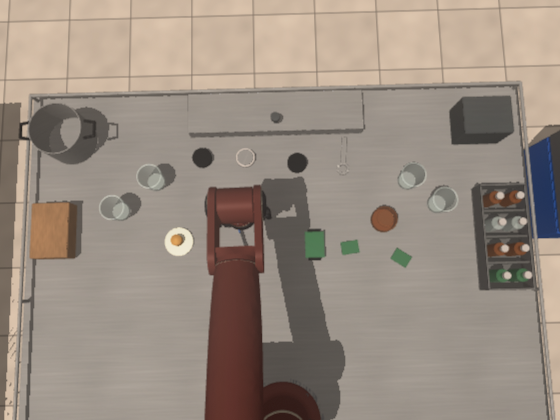

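```bash

python3 -m handwheel '[0.95,0.03,0.001,-0.002,0,0.3,0.2, 0.95,0.06,0.001,-0.0035,0,0.4,0.2, 0.95,0.085,0.001,-0.0035,0,0.4,0.2, 0.95,0.1,0.001,-0.0035,0,0.4,0.2, 0.95,0.11,0.001,-0.0035,0,0.4,0.2, 0.95,0.117,0.001,-0.0035,0,0.4,0.2, 0.95,0.1215,0.001,-0.0035,0,0.4,0.2, 0.95,0.1215,0.001,-0.0035,0,0.4,0.2]'
python3 - <<'E'
from h import *
show()
im,d=ctrl.get_image("side"); crop("s",im,230,190,340,290,"s12",6)
for n in("top","side"):
    im=cv2.imread(f"pics/{n}11.png")
    b=(360,195,410,240) if n=="top" else (280,140,325,185)
    c=big(n,im,b,(0,90,30),(18,255,255))[0]; (u,v),r=cv2.minEnclosingCircle(c.astype(np.float32)); print(n,u,v,r,plane(n,(u,v),.02),c.min(0),c.max(0))
    crop(n,im,b[0],b[1],b[2],b[3],n+"jar",12)
E
```

```text
t: 11.23
tool_pos: [0.5558, 0.0874, 0.005]
tool_rot: [2.148, 0.157, -2.144]
contact_force: [0.3, -0.1, -0.4]
opening: 0.0815
t 11.23 p [555.8  87.4   5. ] yaw_y -81.64 xax [ 0.002  0.    -1.   ] F [ 0.3 -0.1 -0.4] open 81.5 q6 1.45
top 384.1033630371094 218.8605499267578 13.351181030273438 [[ 0.56161627 -0.31321137  0.02      ]] [370.8125 205.8125] [396.9375 231.1875]
side 302.0 162.0 31.731515884399414 [[ 0.56098046 -0.34570078  0.02      ]] [279.5625 139.5625] [324.4375 184.4375]
```

View pics/s12.png

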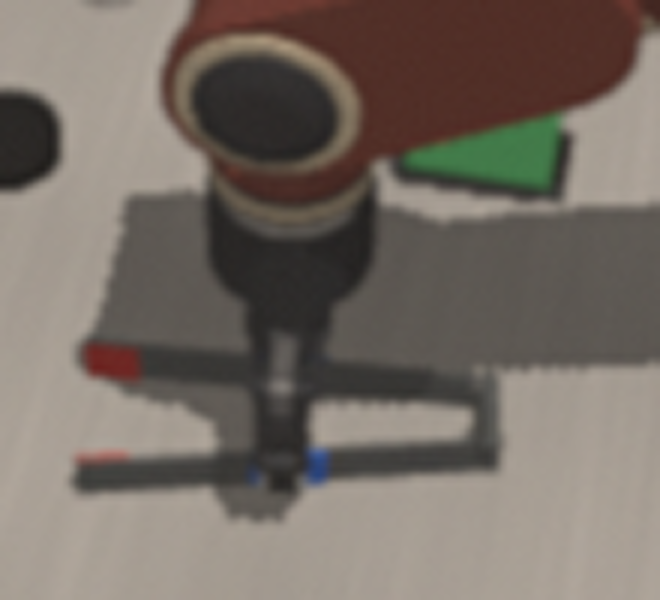

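View pics/topjar.png

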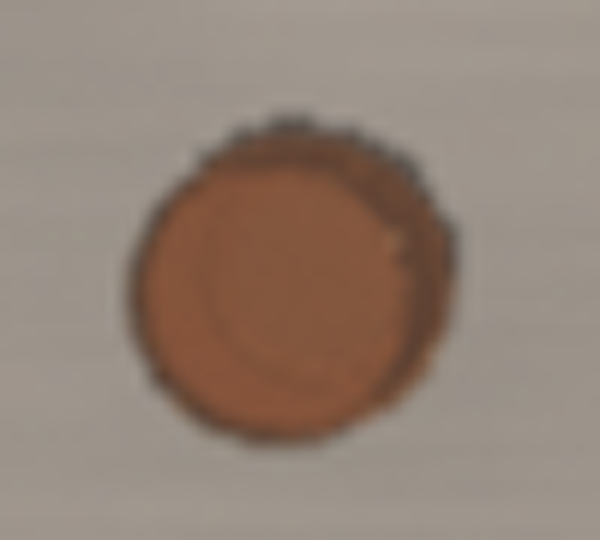

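View pics/sidejar.png

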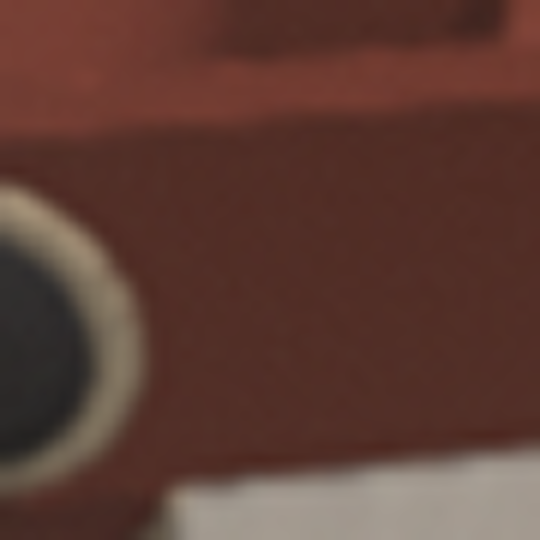

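The fingers are outside both blue panels, so I squeeze to about 54 mm.

```bash

python3 -m handwheel '[0.85,0,0,0,0,0,0, 0.78,0,0,0,0,0,0, 0.74,0,0,0,0,0,0, 0.71,0,0,0,0,0,0, 0.68,0,0,0,0,0,0, 0.66,0,0,0,0,0,0, 0.64,0,0,0,0,0,0, 0.64,0,0,0,0,0,0, 0.64,0,0,0,0,0,0, 0.64,0,0,0,0,0,0]' 40
python3 - <<'E'
from h import *
show()
im,d=ctrl.get_image("side"); crop("s",im,230,190,340,290,"s13",6)
E
```

```text
t: 12.12
tool_pos: [0.5573, 0.0884, 0.0074]
tool_rot: [2.15, 0.159, -2.14]
contact_force: [-2.1, 0.8, 9.9]
opening: 0.055
t 12.12 p [557.3  88.4   7.4] yaw_y -81.55 xax [ 0.005  0.001 -1.   ] F [-2.1  0.8  9.9] open 55.0 q6 1.45
```

View pics/s13.png

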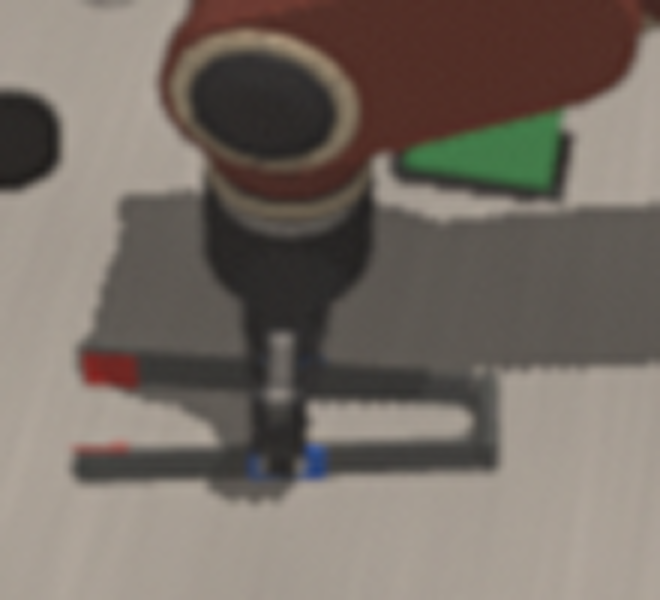

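```bash

python3 -m handwheel '[0.64,-0.004,0,0,0,0,0, 0.64,-0.008,0,0,0,0,0, 0.64,-0.014,0,0,0,0,0, 0.64,-0.022,0,0,0,0,0, 0.64,-0.032,0,0,0,0,0, 0.64,-0.044,0,0,0,0,0, 0.64,-0.056,0,0,0,0,0, 0.64,-0.066,0,0,0,0,0, 0.64,-0.07,0,0,0,0,0, 0.64,-0.07,0,0,0,0,0]' 40
python3 - <<'E'
from h import *
show()
im,d=ctrl.get_image("side"); cv2.imwrite("pics/s14f.png",im);crop("s",im,220,170,340,270,"s14",6)
P=cloud("side",d);hs=cv2.cvtColor(im,cv2.COLOR_BGR2HSV)
k=(cv2.inRange(hs,(0,110,50),(8,255,255))>0);k[:200]=0;k[:,:220]=0;k[:,270:]=0;k[280:]=0
print(k.sum(),P[k].min(0),P[k].max(0))
im,d=ctrl.get_image("top"); cv2.imwrite("pics/t14f.png",im);crop("s",im,150,140,330,290,"t14",4)
E
```

```text
t: 13.0
tool_pos: [0.5569, 0.0878, 0.0773]
tool_rot: [2.151, 0.157, -2.139]
contact_force: [1.5, -0.6, -0.8]
opening: 0.0549
t 13.0 p [556.9  87.8  77.3] yaw_y -81.6 xax [ 0.006  0.    -1.   ] F [ 1.5 -0.6 -0.8] open 54.9 q6 1.45
60 [0.57045767 0.0701021  0.07064674] [0.6588504  0.13187979 0.28535411]
```

View pics/s14.png

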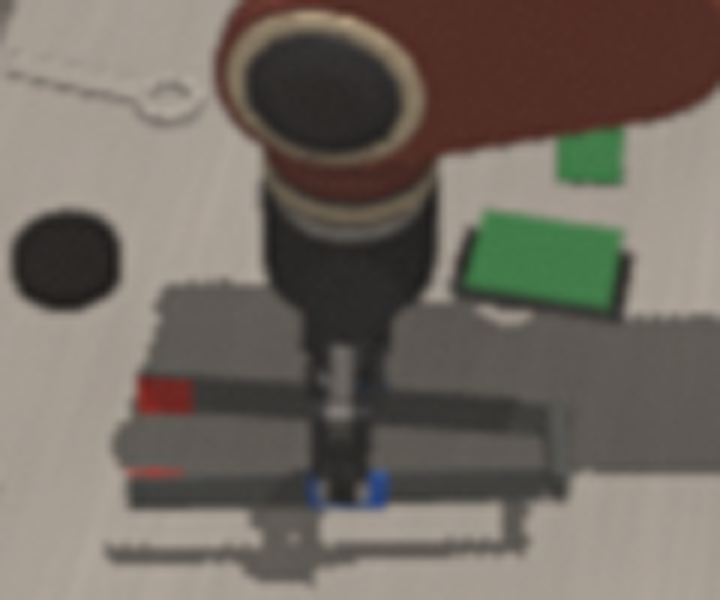

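View pics/t14.png

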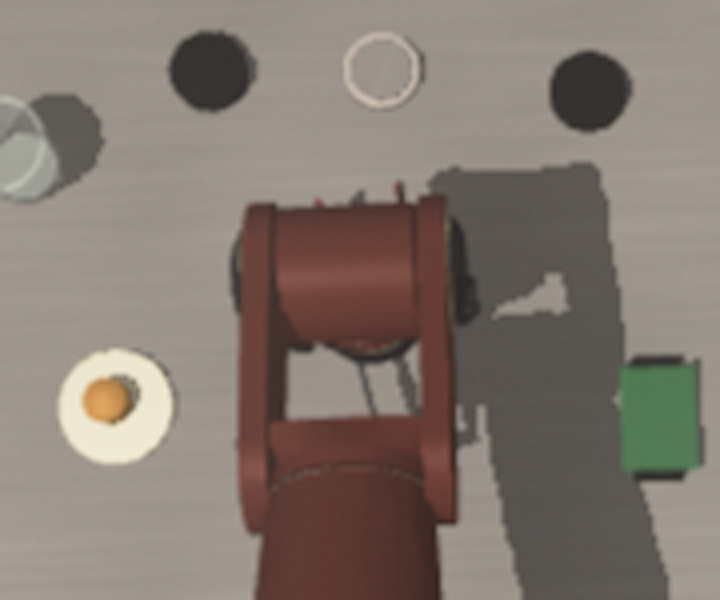

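```bash

python3 - <<'E'
from h import *
im=cv2.imread("pics/s14f.png")
o,p,R=st()
im2,d=ctrl.get_image("side");P=cloud("side",d);hs=cv2.cvtColor(im2,cv2.COLOR_BGR2HSV)
k=(cv2.inRange(hs,(0,110,50),(8,255,255))>0)|(cv2.inRange(hs,(172,110,50),(180,255,255))>0)
k[:225]=0;k[:,:235]=0;k[:,260:]=0;k[256:]=0
n,l,s,c=cv2.connectedComponentsWithStats(k.astype(np.uint8))
ex=np.array([np.cos(np.radians(8.4)),np.sin(np.radians(8.4))]);ey=np.array([-ex[1],ex[0]])
def loc(X): q=X[...,:2]-p[:2]; return np.stack([q@ex,q@ey,X[...,2]],-1)*1000
for i in range(1,n):
    Q=loc(P[l==i]);print(s[i],np.median(Q,0).round(1),np.percentile(Q,[5,95],axis=0).round(1).tolist())
# dark blades near
L=loc(P)
dark=(hs[...,2]<95)&(L[...,2]>60)&(L[...,2]<115)&(abs(L[...,0])<125)&(abs(L[...,1])<45)
for a in range(-110,110,15):
    for sg,nm in((1,"near"),(-1,"far")):
        m=dark&(L[...,0]>a)&(L[...,0]<a+15)&(sg*L[...,1]>5)
        if m.sum()>4:
            q=L[m];print(nm,a,m.sum(),np.percentile(q[:,1],[10,90]).round(1),np.percentile(q[:,2],[10,90]).round(1))
E
```

```text
[243 233  10   7  56] [ 87.1 -25.1  80.3] [[75.3, -29.0, 70.2], [100.0, -22.8, 92.9]]
[243 249   1   1   1] [92.5 30.5 93.6] [[92.5, 30.5, 93.6], [92.5, 30.5, 93.6]]
near -110 16 [ 8.7 16.5] [77.9 94.7]
far -110 11 [-23.7  -7.5] [89.9 94.4]
near -95 36 [ 8.5 16.8] [74.1 92.1]
far -95 30 [-23.8  -8.2] [77.3 95.1]
near -80 32 [15.5 19.4] [72.6 93. ]
far -80 40 [-26.  -22.2] [72.4 92.9]
near -65 36 [16.8 19.6] [73.6 92.8]
far -65 31 [-25.7 -22.6] [73.4 93.3]
near -50 30 [17.8 21.1] [72.  93.5]
far -50 33 [-25.1 -21.8] [71.7 93.3]
near -35 34 [18.7 22.7] [75.2 93.7]
far -35 38 [-27.3 -22.6] [70.6 93.4]
near -20 9 [22.5 38.2] [87.9 99.1]
far -20 18 [-29.2 -22.1] [74.  94.6]
near -5 22 [27.3 40.2] [ 74.8 102.6]
near 10 26 [24.7 29.7] [72.1 92.9]
far 10 8 [-29.4 -23.3] [73.1 91.5]
near 25 36 [25.2 28.2] [73.  94.4]
far 25 30 [-27.7 -24.2] [73.4 93.4]
near 40 32 [26.5 30.1] [74.8 94.4]
far 40 34 [-28.4 -24.5] [73.2 92.5]
near 55 34 [27.8 31.6] [74.8 93.3]
far 55 35 [-29.  -24.8] [71.6 93.2]
near 70 28 [28.6 33.7] [74.3 92.1]
far 70 16 [-28.6 -24.5] [76.1 95.1]
near 85 18 [30.9 33.1] [74.6 86.6]
far 85 5 [-28.8 -24.5] [92.8 96. ]
```

```bash

python3 - <<'E'
from h import *
im,d=ctrl.get_image("top");o,p,R=st()
P=cloud("top",d);hs=cv2.cvtColor(im,cv2.COLOR_BGR2HSV)
crop("t",im,215,175,275,220,"t15",12)
ex=np.array([np.cos(np.radians(8.4)),np.sin(np.radians(8.4))]);ey=np.array([-ex[1],ex[0]])
for nm,lo,hi in(("red",(0,110,50),(8,255,255)),):
    for c in big("top",im,(220,178,260,192),lo,hi,k=4):
        X=plane("top",c.mean(0),.094)[0];q=X[:2]-p[:2];print(c.mean(0),len(c),X.round(4),q@ex*1000,q@ey*1000)
E
```

```text
[229.61607143 191.27678571] 14 [0.642  0.1319 0.094 ] 92.59626147470355 30.93568521462075
[255.38541667 190.375     ] 12 [0.6427 0.0592 0.094 ] 82.6717198026541 -41.05280134516549
```

View pics/t15.png

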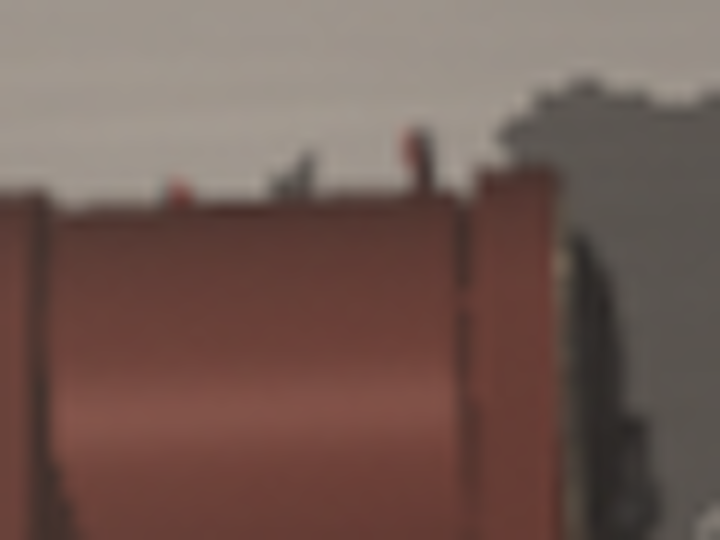

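```bash

python3 - <<'E'
from h import *
show();goal((.4264,.2772,.085),-81.6)
im=cv2.imread("pics/t14f.png")
for uv in((157,183),(122,212)):print(plane("top",uv,0))
E
```

```text
t 13.2 p [554.9  87.8  74.2] yaw_y -81.6 xax [ 0.001  0.    -1.   ] F [-0.6  0.6 -1.3] open 54.8 q6 1.45
shift mm [ -10.8 -206.2   99.4] turn deg [-0.   -0.03  0.  ]  n 5.495105111411149 0.004440274372708761
[[0.69035935 0.36086429 0.        ]]
[[0.60458965 0.46493039 0.        ]]
```

```bash

python3 -m handwheel '[0.64,-0.002,-0.008,0.004,0,0,0, 0.64,-0.005,-0.026,0.013,0,0,0, 0.64,-0.01,-0.05,0.025,0,0,0, 0.64,-0.011,-0.076,0.037,0,0,0, 0.64,-0.011,-0.102,0.05,0,0,0, 0.64,-0.011,-0.128,0.063,0,0,0, 0.64,-0.011,-0.154,0.076,0,0,0, 0.64,-0.011,-0.176,0.087,0,0,0, 0.64,-0.011,-0.193,0.095,0,0,0, 0.64,-0.011,-0.203,0.1,0,0,0, 0.64,-0.011,-0.206,0.1014,0,0,0, 0.64,-0.011,-0.206,0.1014,0,0,0]' 40
python3 -m handwheel '[0.64,0,0,0,0,0,0,0.64,0,0,0,0,0,0]'
python3 - <<'E'
from h import *
show();goal((.4245,.2769,.085),-81.6)
im,d=ctrl.get_image("side"); cv2.imwrite("pics/s16f.png",im);crop("s",im,230,240,370,350,"s16",5)
im,d=ctrl.get_image("top"); cv2.imwrite("pics/t16f.png",im);crop("s",im,120,190,260,300,"t16",5)
E
```

```text
t: 14.2
tool_pos: [0.4246, 0.2771, 0.0856]
tool_rot: [2.146, 0.159, -2.142]
contact_force: [0.4, -0.4, -0.4]
opening: 0.0545
t: 14.37
tool_pos: [0.4257, 0.2761, 0.0858]
tool_rot: [2.148, 0.156, -2.143]
contact_force: [-0.1, -0.2, -1.2]
opening: 0.0552
t 14.37 p [425.7 276.1  85.8] yaw_y -81.66 xax [ 0.002 -0.    -1.   ] F [-0.1 -0.2 -1.2] open 55.2 q6 1.85
shift mm [ 0.8 -1.   1.1] turn deg [-0.06 -0.13 -0.03]  n 0.03998349632162853 0.020297972934531398
```

View pics/s16.png

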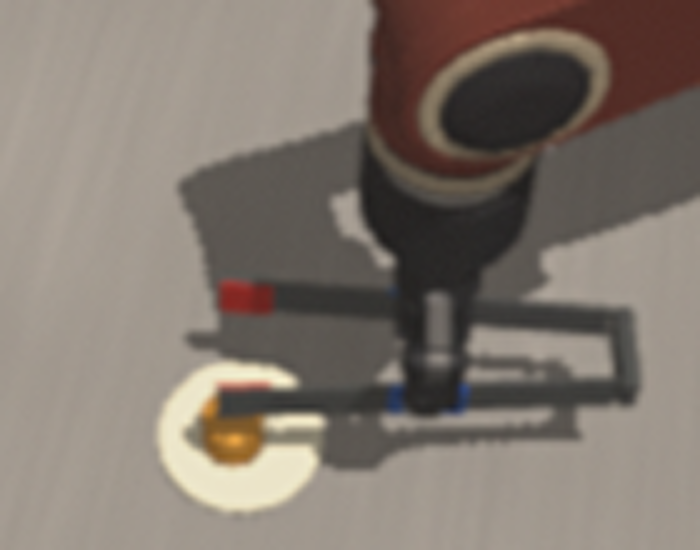

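View pics/t16.png

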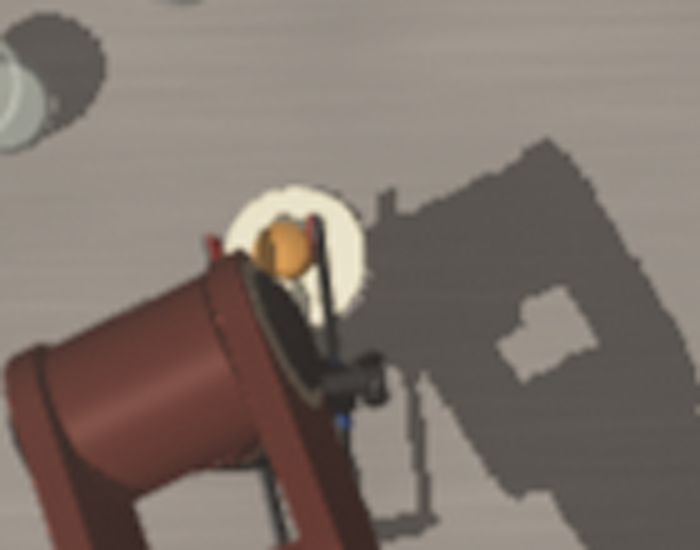

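```bash

python3 - <<'E'
from h import *
T=cv2.imread("pics/t16f.png");S=cv2.imread("pics/s16f.png")
o,p,R=st();ex=np.array([np.cos(np.radians(8.4)),np.sin(np.radians(8.4))]);ey=np.array([-ex[1],ex[0]])
def loc(X): q=X[:2]-p[:2]; return (q@ex*1000).round(1),(q@ey*1000).round(1)
for n,I,b in(("top",T,(158,232,168,243)),("top",T,(178,230,187,243)),("side",S,(270,293,290,306)),("side",S,(270,314,290,319))):
    for lo,hi in(((0,100,50),(8,255,255)),):
        for c in big(n,I,b,lo,hi,k=1):
            for z in(.103,.091): 
                Q=plane(n,c,z);print(n,z,c.min(0),c.max(0),[loc(x) for x in (Q.mean(0),Q[Q[:,0].argmax()],Q[Q[:,0].argmin()])],Q.mean(0).round(4))
for z in(.036,.022):
    print(plane("top",(177.6,240),z), loc(plane("top",(177.6,240),z)[0]))
O=((8,120,90),(30,255,255))
for n,I,b in(("top",T,(165,230,185,255)),("side",S,(262,310,290,340))):
    c=big(n,I,b,*O)[0];print(n,c.min(0),c.max(0))
E
```

```text
top 0.103 [161.3125 237.1875] [166.5625 242.4375] [(np.float64(86.2), np.float64(26.5)), (np.float64(96.1), np.float64(31.1)), (np.float64(79.3), np.float64(19.5))] [0.5072 0.3149 0.103 ]
top 0.091 [161.3125 237.1875] [166.5625 242.4375] [(np.float64(87.7), np.float64(29.2)), (np.float64(97.6), np.float64(33.8)), (np.float64(80.7), np.float64(22.1))] [0.5082 0.3178 0.091 ]
top 0.103 [180.6875 233.1875] [182.4375 241.0625] [(np.float64(86.9), np.float64(-24.4)), (np.float64(97.6), np.float64(-25.0)), (np.float64(75.5), np.float64(-24.7))] [0.5152 0.2647 0.103 ]
top 0.091 [180.6875 233.1875] [182.4375 241.0625] [(np.float64(88.3), np.float64(-22.2)), (np.float64(99.1), np.float64(-22.8)), (np.float64(76.9), np.float64(-22.5))] [0.5164 0.2671 0.091 ]
side 0.103 [273.3125 295.4375] [284.3125 302.4375] [(np.float64(87.1), np.float64(-19.1)), (np.float64(100.8), np.float64(-25.4)), (np.float64(73.6), np.float64(-14.1))] [0.5147 0.2699 0.103 ]
side 0.091 [273.3125 295.4375] [284.3125 302.4375] [(np.float64(87.5), np.float64(-26.6)), (np.float64(101.4), np.float64(-32.9)), (np.float64(73.9), np.float64(-21.5))] [0.5162 0.2626 0.091 ]
side 0.103 [274.1875 316.1875] [282.6875 317.4375] [(np.float64(85.0), np.float64(29.2)), (np.float64(94.8), np.float64(29.4)), (np.float64(74.9), np.float64(28.4))] [0.5056 0.3174 0.103 ]
side 0.091 [274.1875 316.1875] [282.6875 317.4375] [(np.float64(85.5), np.float64(22.3)), (np.float64(95.4), np.float64(22.5)), (np.float64(75.1), np.float64(21.6))] [0.507  0.3107 0.091 ]
[[0.51321815 0.29013896 0.036     ]] (np.float64(88.6), np.float64(1.1))
[[0.5144529  0.29306947 0.022     ]] (np.float64(90.2), np.float64(3.8))
top [170.1875 234.0625] [182.0625 244.9375]
side [270.0625 319.1875] [281.9375 332.1875]
```

The pads are 27 mm either side of the tip point, and the praline lies about 2 mm off their midline. I'll shift by that and lower over it.

```bash

python3 -m handwheel '[0.64,0.004,-0.002,0.001,0,0,0, 0.64,0.012,-0.002,0.001,0,0,0, 0.64,0.022,-0.002,0.001,0,0,0, 0.64,0.031,-0.002,0.001,0,0,0, 0.64,0.039,-0.002,0.001,0,0,0, 0.64,0.043,-0.002,0.001,0,0,0, 0.64,0.043,-0.002,0.001,0,0,0, 0.64,0.043,-0.002,0.001,0,0,0]' 40
python3 - <<'E'
from h import *
show()
im,d=ctrl.get_image("side"); cv2.imwrite("pics/s17f.png",im);crop("s",im,240,270,360,350,"s17",6)
im,d=ctrl.get_image("top"); cv2.imwrite("pics/t17f.png",im);crop("s",im,150,215,210,265,"t17",12)
E
```

```text
t: 15.13
tool_pos: [0.4237, 0.2785, 0.0424]
tool_rot: [2.147, 0.157, -2.144]
contact_force: [-0.3, 0.1, -0.7]
opening: 0.055
t 15.13 p [423.7 278.5  42.4] yaw_y -81.6 xax [ 0.001 -0.    -1.   ] F [-0.3  0.1 -0.7] open 55.0 q6 1.86
```

View pics/s17.png

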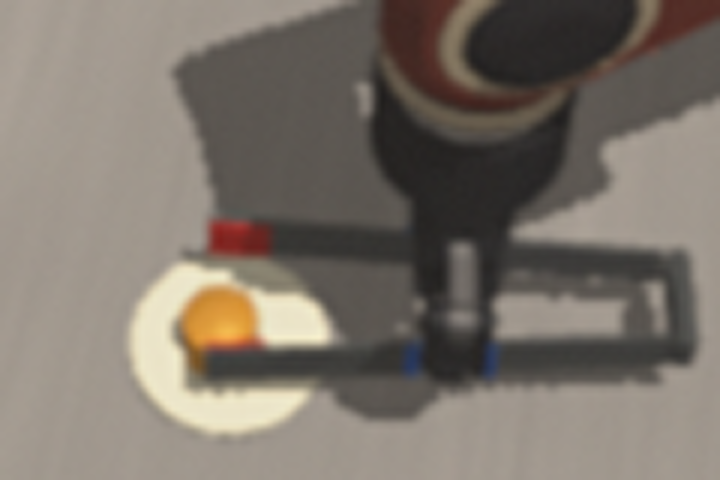

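View pics/t17.png

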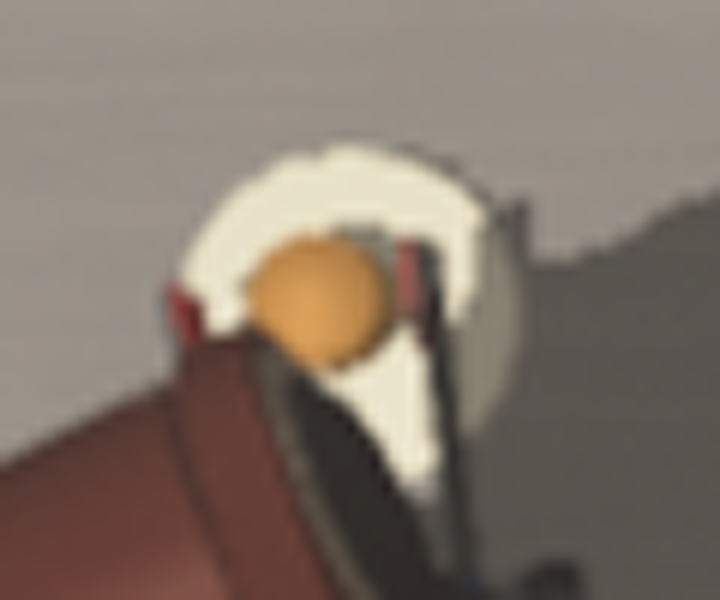

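```bash

python3 -m handwheel '[0.64,0.003,0,0,0,0,0, 0.64,0.008,0,0,0,0,0, 0.64,0.013,0,0,0,0,0, 0.64,0.017,0,0,0,0,0, 0.64,0.02,0,0,0,0,0, 0.64,0.022,0,0,0,0,0, 0.64,0.022,0,0,0,0,0, 0.64,0.022,0,0,0,0,0]' 40
python3 - <<'E'
from h import *
show()
im,d=ctrl.get_image("side"); cv2.imwrite("pics/s18f.png",im);crop("s",im,240,270,360,350,"s18",6)
im,d=ctrl.get_image("top"); cv2.imwrite("pics/t18f.png",im);crop("s",im,150,215,210,265,"t18",12)
E
```

```text
t: 15.9
tool_pos: [0.424, 0.2786, 0.0207]
tool_rot: [2.147, 0.157, -2.143]
contact_force: [0.5, 0.7, -1.7]
opening: 0.0546
t 15.9 p [424.  278.6  20.7] yaw_y -81.6 xax [ 0.002  0.    -1.   ] F [ 0.5  0.7 -1.7] open 54.6 q6 1.86
```

View pics/s18.png

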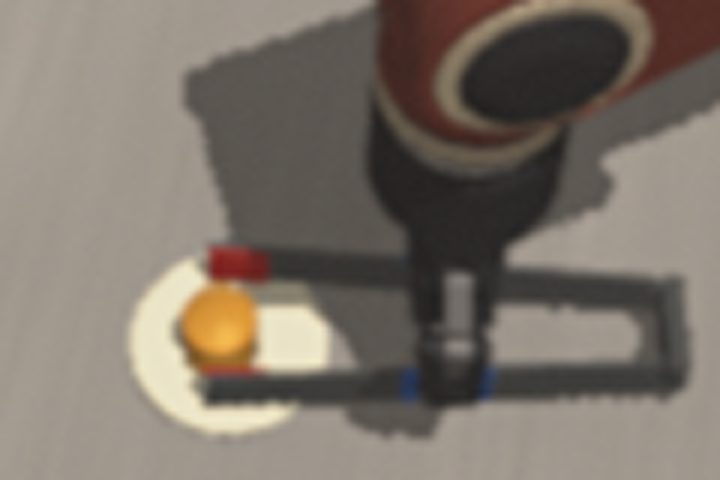

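View pics/t18.png

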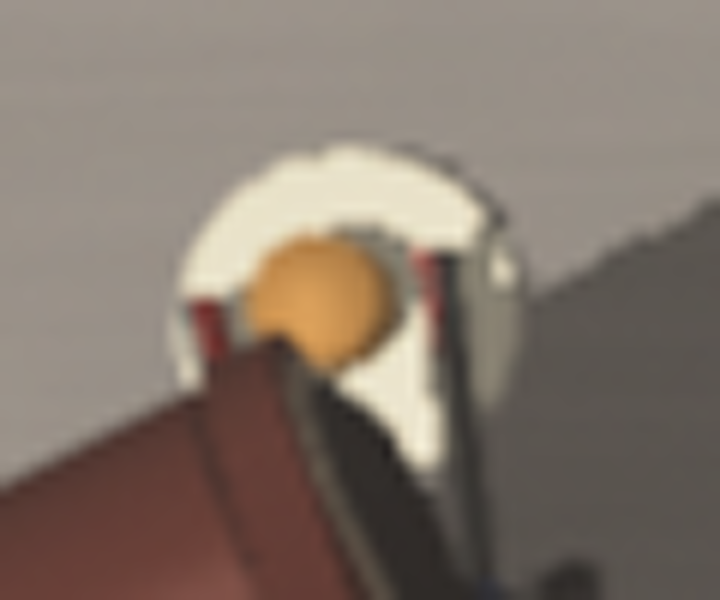

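The praline sits between the pads but about 5 mm too near their tips, so I go 5 mm forward and then squeeze.

```bash

python3 -m handwheel '[0.64,0,0,-0.0015,0,0,0, 0.64,0,0,-0.003,0,0,0, 0.64,0,0,-0.005,0,0,0, 0.64,0,0,-0.005,0,0,0, 0.62,0,0,-0.005,0,0,0, 0.6,0,0,-0.005,0,0,0, 0.58,0,0,-0.005,0,0,0, 0.56,0,0,-0.005,0,0,0, 0.54,0,0,-0.005,0,0,0, 0.5,0,0,-0.005,0,0,0, 0.45,0,0,-0.005,0,0,0, 0.45,0,0,-0.005,0,0,0]' 45
python3 -m handwheel '[0.45,0,0,0,0,0,0,0.45,0,0,0,0,0,0,0.45,0,0,0,0,0,0]'
python3 - <<'E'
from h import *
show()
im,d=ctrl.get_image("side"); cv2.imwrite("pics/s19f.png",im);crop("s",im,240,270,360,350,"s19",6)
im,d=ctrl.get_image("top"); cv2.imwrite("pics/t19f.png",im);crop("s",im,150,215,210,265,"t19",12)
E
```

```text
t: 17.0
tool_pos: [0.4289, 0.2794, 0.0209]
tool_rot: [2.148, 0.158, -2.143]
contact_force: [-0.2, 0.3, -0.8]
opening: 0.0431
t: 17.25
tool_pos: [0.429, 0.2794, 0.0209]
tool_rot: [2.148, 0.158, -2.143]
contact_force: [-0.4, -1.2, -0.6]
opening: 0.0434
t 17.25 p [429.  279.4  20.9] yaw_y -81.6 xax [ 0.002  0.    -1.   ] F [-0.4 -1.2 -0.6] open 43.4 q6 1.86
```

View pics/s19.png

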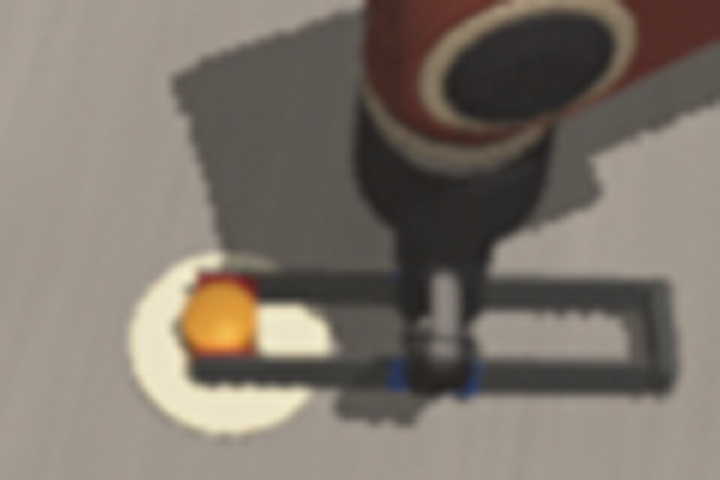

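View pics/t19.png

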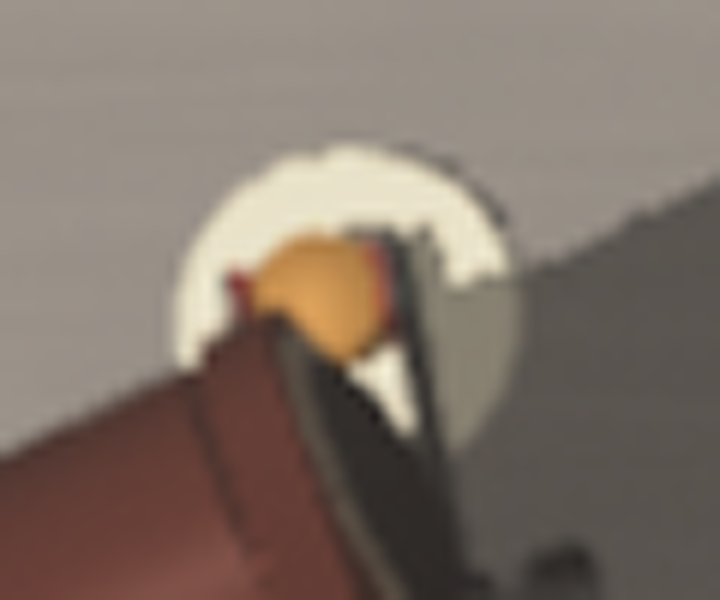

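The praline is clamped, and both pads touch it. I'm lifting.

```bash

python3 -m handwheel '[0.45,-0.002,0,0,0,0,0, 0.45,-0.005,0,0,0,0,0, 0.45,-0.01,0,0,0,0,0, 0.45,-0.018,0,0,0,0,0, 0.45,-0.028,0,0,0,0,0, 0.45,-0.04,0,0,0,0,0, 0.45,-0.052,0,0,0,0,0, 0.45,-0.064,0,0,0,0,0, 0.45,-0.074,0,0,0,0,0, 0.45,-0.08,0,0,0,0,0, 0.45,-0.08,0,0,0,0,0, 0.45,-0.08,0,0,0,0,0]' 45
python3 - <<'E'
from h import *
show();goal((.4725,-.3279,.1),-81.6)
im,d=ctrl.get_image("side"); cv2.imwrite("pics/s20f.png",im);crop("s",im,230,240,370,350,"s20",5)
im,d=ctrl.get_image("top"); cv2.imwrite("pics/t20f.png",im);crop("s",im,140,205,210,265,"t20",10)
E
```

```text
t: 18.35
tool_pos: [0.429, 0.2794, 0.1013]
tool_rot: [2.149, 0.158, -2.142]
contact_force: [0.8, -0.3, -1.1]
opening: 0.0432
t 18.35 p [429.  279.4 101.3] yaw_y -81.6 xax [ 0.003  0.    -1.   ] F [ 0.8 -0.3 -1.1] open 43.2 q6 1.86
shift mm [  1.1 607.2  45.6] turn deg [-0.   -0.17  0.  ]  n 14.601352645386841 0.023384522119154455
```

View pics/s20.png

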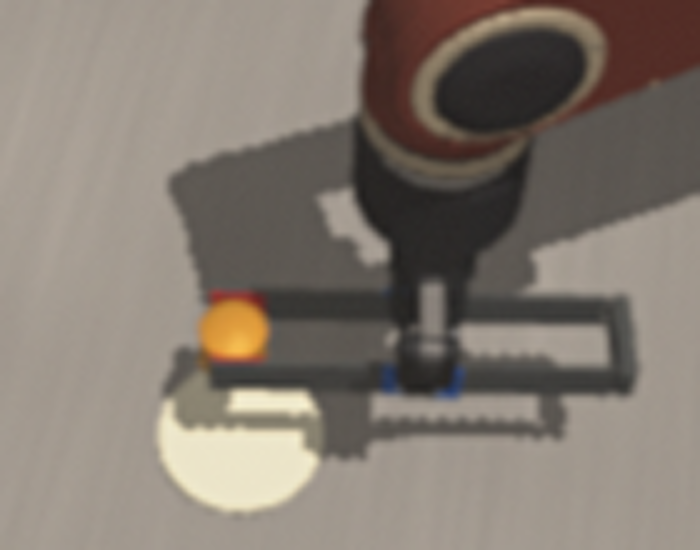

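The praline is up in the tongs, level and clear of the saucer. I'll measure where it hangs relative to the tool.

```bash
cat >> h.py <<'E'
def pral(n,im,box,z):
    c=big(n,im,box,(8,120,90),(30,255,255))[0]; Q=plane(n,c,z)[:,:2]
    return (Q.min(0)+Q.max(0))/2*1000,np.ptp(Q,axis=0)*1000,c.min(0),c.max(0)
E
python3 - <<'E'
from h import *
show();goal((.4725,-.3279,.12),-81.6)
T=cv2.imread("pics/t20f.png");S=cv2.imread("pics/s20f.png")
print(pral("top",T,(160,225,185,255),.116));print(pral("side",S,(262,295,290,320),.116))
im,d=ctrl.get_image("side");P=cloud("side",d);hs=cv2.cvtColor(im,cv2.COLOR_BGR2HSV);k=cv2.inRange(hs,(8,120,90),(30,255,255))>0
k[:295]=0;k[320:]=0;k[:,:260]=0;k[:,295:]=0;Q=P[k];print(k.sum(),Q.min(0),Q.max(0),np.percentile(Q[:,2],[3,97]))
E
```

```text
t 18.45 p [428.3 279.1 100.1] yaw_y -81.6 xax [ 0.001 -0.    -1.   ] F [ 0.   0.6 -1.1] open 43.0 q6 1.86
shift mm [-19.6 606.9  44.8] turn deg [-0.   -0.04 -0.03]  n 14.602295917440614 0.007512758287573596
(array([513.38191357, 294.45579688]), array([31.76126482, 35.07233137]), array([163.5625, 231.8125]), array([176.3125, 243.3125]))
(array([514.45170087, 298.48089564]), array([33.99438634, 39.45344448]), array([269.4375, 299.1875]), array([283.3125, 312.8125]))
149 [ 0.49883347  0.22122671 -0.00152574] [0.53063129 0.31575621 0.12003989] [0.00287332 0.11857982]
```

View pics/t20.png

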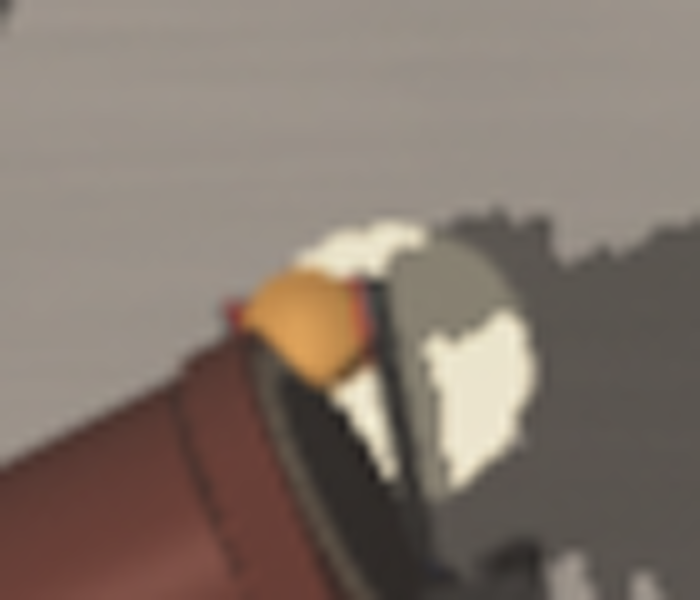

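```bash
python3 - <<'E'
from h import *
goal((.4762,-.3273,.125),-81.6)
E
python3 -m handwheel '[0.45,-0.003,0.005,0.0004,0,0,0, 0.45,-0.007,0.016,0.0012,0,0,0, 0.45,-0.012,0.034,0.003,0,0,0, 0.45,-0.017,0.057,0.005,0,0,0, 0.45,-0.022,0.082,0.006,0,0,0, 0.45,-0.025,0.107,0.008,0,0,0, 0.45,-0.025,0.132,0.01,0,0,0, 0.45,-0.025,0.157,0.012,0,0,0, 0.45,-0.025,0.182,0.013,0,0,0, 0.45,-0.025,0.207,0.015,0,0,0, 0.45,-0.025,0.232,0.017,0,0,0, 0.45,-0.025,0.257,0.019,0,0,0]' 45
python3 -m handwheel '[0.45,0,0.025,0.002,0,0,0, 0.45,0,0.05,0.004,0,0,0, 0.45,0,0.075,0.006,0,0,0, 0.45,0,0.1,0.007,0,0,0, 0.45,0,0.123,0.008,0,0,0, 0.45,0,0.143,0.01,0,0,0, 0.45,0,0.158,0.011,0,0,0, 0.45,0,0.168,0.012,0,0,0, 0.45,0,0.173,0.012,0,0,0, 0.45,0,0.175,0.012,0,0,0]' 45
python3 - <<'E'
from h import *
show();goal((.4762,-.3273,.125),-81.6)
im,d=ctrl.get_image("side"); cv2.imwrite("pics/s21f.png",im)
E
```

```text
shift mm [-24.7 606.9  41. ] turn deg [-0.   -0.02 -0.04]  n 14.598086997546512 0.006322135765945058
t: 19.5
tool_pos: [0.4471, 0.0204, 0.126]
tool_rot: [2.148, 0.157, -2.143]
contact_force: [0.6, -0.5, -1.2]
opening: 0.043
t: 20.33
tool_pos: [0.4609, -0.1533, 0.1259]
tool_rot: [2.148, 0.156, -2.144]
contact_force: [0.0, 1.1, -1.8]
opening: 0.0433
t 20.33 p [ 460.9 -153.3  125.9] yaw_y -81.67 xax [ 0.002  0.    -1.   ] F [ 0.   1.1 -1.8] open 43.3 q6 0.95
shift mm [  0.9 174.4  10.1] turn deg [-0.07 -0.12  0.  ]  n 4.189224567493479 0.019020760173561076
```

View pics/s21f.png

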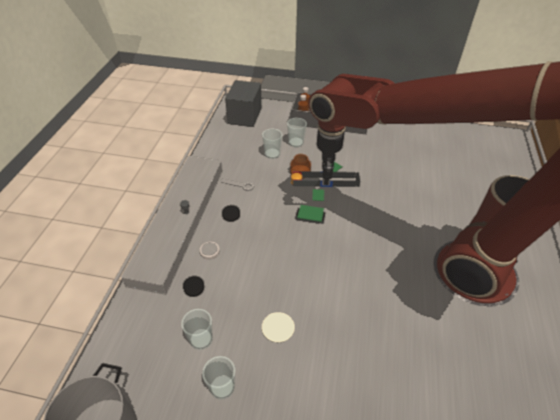

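```bash

python3 -m handwheel '[0.45,0,0.005,0,0,0,0, 0.45,0,0.017,0.001,0,0,0, 0.45,0,0.035,0.002,0,0,0, 0.45,0,0.055,0.003,0,0,0, 0.45,0,0.077,0.004,0,0,0, 0.45,0,0.1,0.006,0,0,0, 0.45,0,0.122,0.007,0,0,0, 0.45,0,0.142,0.008,0,0,0, 0.45,0,0.158,0.009,0,0,0, 0.45,0,0.168,0.01,0,0,0, 0.45,0,0.173,0.01,0,0,0, 0.45,0,0.1745,0.01,0,0,0]' 45
python3 -m handwheel '[0.45,0,0,0,0,0,0,0.45,0,0,0,0,0,0,0.45,0,0,0,0,0,0]'
python3 - <<'E'
from h import *
show();goal((.4762,-.3273,.11),-81.6)
S,d=ctrl.get_image("side"); cv2.imwrite("pics/s22f.png",S);crop("s",S,260,110,360,200,"s22",6)
T,d=ctrl.get_image("top"); cv2.imwrite("pics/t22f.png",T);crop("s",T,350,175,450,265,"t22",6)
E
```

```text
t: 21.38
tool_pos: [0.4768, -0.3271, 0.1257]
tool_rot: [2.148, 0.157, -2.143]
contact_force: [-0.3, 0.4, -1.1]
opening: 0.0431
t: 21.63
tool_pos: [0.4768, -0.3258, 0.1258]
tool_rot: [2.147, 0.159, -2.143]
contact_force: [0.1, 0.2, -1.6]
opening: 0.0432
t 21.63 p [ 476.8 -325.8  125.8] yaw_y -81.55 xax [ 0.002  0.001 -1.   ] F [ 0.1  0.2 -1.6] open 43.2 q6 0.69
shift mm [15.8  1.4  0.8] turn deg [ 0.05 -0.12  0.01]  n 0.38053536323010856 0.018505203989193926
```

View pics/s22.png

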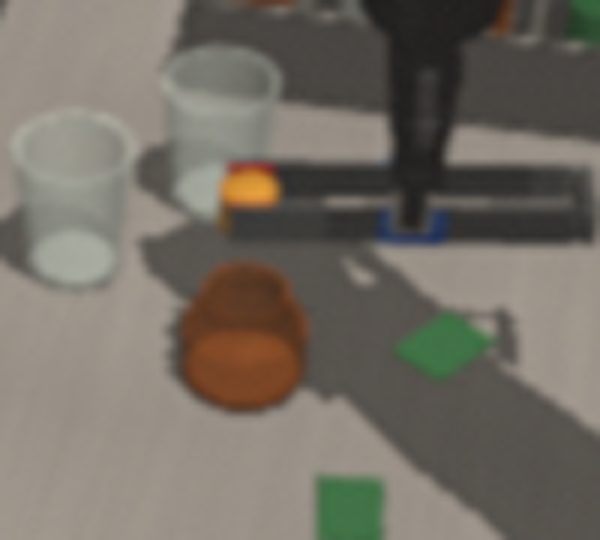

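View pics/t22.png

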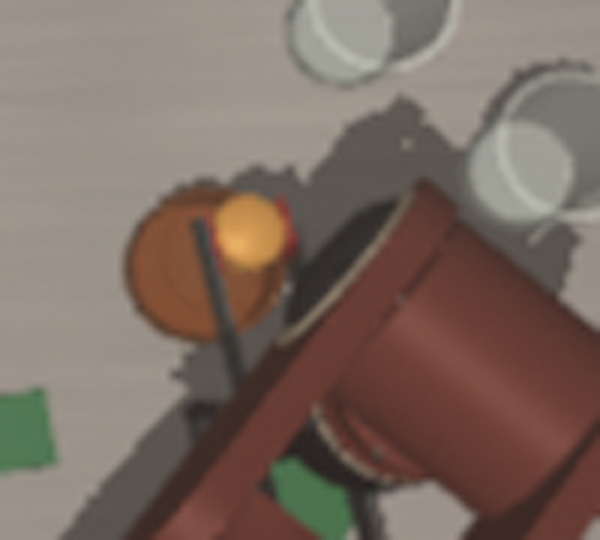

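```bash

python3 - <<'E'
from h import *
T=cv2.imread("pics/t22f.png");S=cv2.imread("pics/s22f.png")
print("p",pral("top",T,(383,204,400,222),.141));print(pral("side",S,(294,136,310,147),.141))
J=((0,90,25),(18,255,255))
cs=big("side",S,(285,149,316,182),*J)[0];print("side jar",cs.min(0),cs.max(0))
for v in(156,157,158,159): 
    r=cs[abs(cs[:,1]-v)<.1];print(v,r[:,0].min(),r[:,0].max())
ct=big("top",cv2.imread("pics/top11.png"),(360,195,410,240),*J)[0];print("top jar",ct.min(0),ct.max(0))
th=np.linspace(0,2*np.pi,200)
def circ(cx,cy,r,z): return np.c_[cx+r*np.cos(th),cy+r*np.sin(th),0*th+z]
def pred(n,cx,cy):
    Q=np.vstack([proj(n,circ(cx,cy,r,z)/1) for r,z in((.037,.0),(.037,.04),(.026,.049),(.026,.064))]);return Q.min(0).round(2),Q.max(0).round(2)
for n in("side","top"): print(n,pred(n,.5615,-.3125))
q=proj("side",circ(.5615,-.3125,.026,.064));print("rim",q.min(0),q.max(0))
print(proj("side",[[.5615,-.3125,.064],[.5715,-.3125,.064],[.5615,-.3025,.064]]))
E
```

```text
p (array([ 560.09715556, -305.41054385]), array([41.66764567, 39.44362939]), array([382.5625, 206.4375]), array([397.4375, 221.4375]))
(array([ 561.01223576, -300.71131092]), array([32.897757  , 50.60304547]), array([296.4375, 137.4375]), array([306.4375, 146.4375]))
side jar [289.5625 153.0625] [311.0625 177.9375]
156 293.4375 307.4375
157 293.0625 308.0625
158 292.8125 308.3125
159 291.9375 308.6875
top jar [370.8125 205.8125] [396.9375 231.1875]
side (array([289.46, 153.35]), array([311.2 , 179.48]))
top (array([370.07, 205.41]), array([398.04, 232.14]))
rim [293.08198587 153.35453552] [308.3665666  163.17007715]
[[300.72139069 158.20358289]
 [297.82938862 157.80680355]
 [300.20972354 160.05714347]]
```

```bash

python3 - <<'E'
from h import *
T=cv2.imread("pics/t22f.png");S=cv2.imread("pics/s22f.png")
c=big("top",T,(383,204,400,222),(12,130,130),(30,255,255))[0];print(c.min(0),c.max(0))
m=(c.min(0)+c.max(0))/2
for z in(.141,.134,.127):print(z,plane("top",m,z)[0].round(4))
for z in(.141,.127):print(z,proj("side",[[.5615,-.3125,z]]),proj("top",[[.5615,-.3125,z]]))
crop("s",S,285,130,320,185,"s23",10)
im,d=ctrl.get_image("side");P=cloud("side",d);hs=cv2.cvtColor(im,cv2.COLOR_BGR2HSV);k=cv2.inRange(hs,(10,120,90),(30,255,255))>0
k[:130]=0;k[150:]=0;k[:,:290]=0;k[:,312:]=0;k&=P[...,2]>.08;Q=P[k];print(k.sum(),np.percentile(Q,[3,50,97],axis=0).round(4))
show()
E
```

```text
[385.0625 207.1875] [396.9375 220.5625]
0.141 [ 0.5601 -0.3078  0.141 ]
0.134 [ 0.561  -0.3094  0.134 ]
0.127 [ 0.562  -0.3109  0.127 ]
0.141 [[301.66001262 139.93711509]] [[392.69882105 213.32932789]]
0.127 [[301.48387595 143.36490082]] [[391.59755079 214.0243768 ]]
57 [[ 0.5494 -0.3319  0.1246]
 [ 0.5631 -0.3067  0.1409]
 [ 0.5749 -0.2914  0.1455]]
t 21.78 p [ 476.8 -326.1  125.9] yaw_y -81.56 xax [ 0.002  0.    -1.   ] F [ 0.4 -0.3 -0.8] open 43.1 q6 0.69
```

View pics/s23.png

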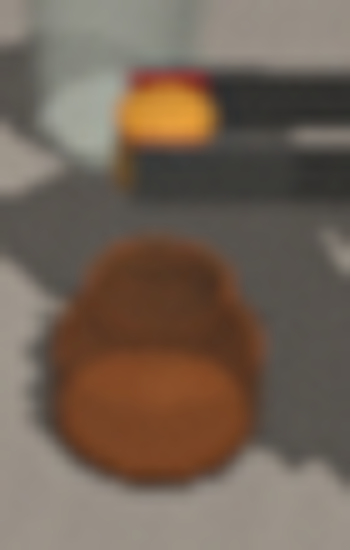

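```bash

python3 -m handwheel '[0.45,0.002,0.0005,0,0,0,0, 0.45,0.005,0.001,0,0,0,0, 0.45,0.008,0.002,0,0,0,0, 0.45,0.011,0.002,0,0,0,0, 0.45,0.013,0.002,0,0,0,0, 0.45,0.013,0.002,0,0,0,0, 0.45,0.013,0.002,0,0,0,0, 0.45,0.013,0.002,0,0,0,0, 0.45,0.013,0.002,0,0,0,0, 0.45,0.013,0.002,0,0,0,0]' 45
python3 -m handwheel '[0.45,0,0,0,0,0,0,0.45,0,0,0,0,0,0,0.45,0,0,0,0,0,0,0.45,0,0,0,0,0,0,0.45,0,0,0,0,0,0,0.45,0,0,0,0,0,0]'
python3 - <<'E'
from h import *
show()
T,d=ctrl.get_image("top");S,d2=ctrl.get_image("side");cv2.imwrite("pics/s24f.png",S);cv2.imwrite("pics/t24f.png",T)
c=big("top",T,(380,202,400,224),(12,130,130),(30,255,255))[0];m=(c.min(0)+c.max(0))/2;print(c.min(0),c.max(0),plane("top",m,.122)[0].round(4))
c=big("side",S,(292,136,312,152),(8,120,110),(30,255,255))[0];m=(c.min(0)+c.max(0))/2;print(c.min(0),c.max(0),plane("side",m,.127)[0].round(4))
G=((40,70,30),(95,255,255));print([rect("top",c,.024) for c in big("top",T,(300,225,330,262),*G)])
show()
crop("s",S,260,110,360,225,"s24",5);crop("s",T,300,175,440,275,"t24",5)
E
```

```text
t: 22.62
tool_pos: [0.4772, -0.3287, 0.1131]
tool_rot: [2.148, 0.157, -2.142]
contact_force: [0.0, 0.2, -1.8]
opening: 0.0434
t: 23.12
tool_pos: [0.4771, -0.3286, 0.1129]
tool_rot: [2.148, 0.158, -2.143]
contact_force: [-0.7, -0.1, -1.1]
opening: 0.0434
t 23.12 p [ 477.1 -328.6  112.9] yaw_y -81.6 xax [ 0.002  0.    -1.   ] F [-0.7 -0.1 -1.1] open 43.4 q6 0.69
[385.1875 207.5625] [397.0625 221.1875] [ 0.5612 -0.3123  0.122 ]
[296.3125 140.0625] [306.0625 146.8125] [ 0.5624 -0.3119  0.127 ]
[array([ 4.923e+02, -1.061e+02,  7.420e+01,  5.150e+01,  1.000e-01])]
t 23.22 p [ 477.1 -328.6  112.9] yaw_y -81.6 xax [ 0.002  0.    -1.   ] F [-0.4  0.1 -0.9] open 42.7 q6 0.69
```

View pics/s24.png

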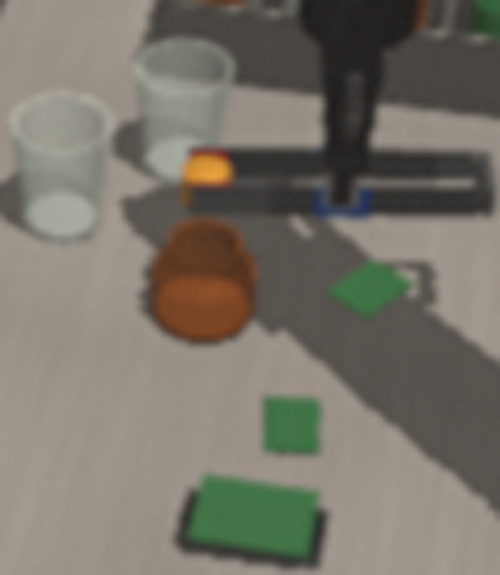

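View pics/t24.png

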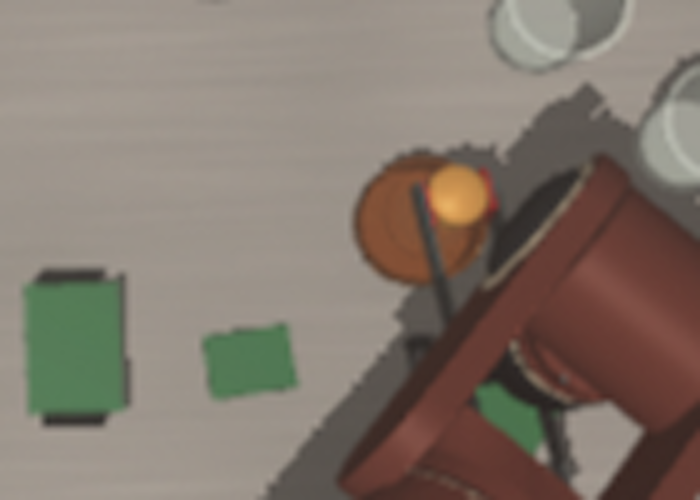

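The praline is measured at (561–562, −312) mm and the mouth centre at (561.5, −312.5) mm. The underside is about 36 mm above the rim, the arm is still, and the plate is flat on the rest. I'm handing it in.

```bash
python3 -c "
from station import ctrl
print(ctrl.finish_job())"
```

```text
the job is handed in; nothing more can be done
None
```

The job was handed in at about 23 s of the 61 s allowed. I gripped the plate by its two long edges and laid it flat on the rubber-topped rest. Then I picked up the tongs and lifted the praline with them. It is held, still, about 36 mm (computed from the lift height) above the jar's open mouth.

**Last checks:**
- **Centring:** the praline was at (561, −312) mm in the top view and (562, −312) mm in the side view. The mouth centre is at (561.5, −312.5) mm.
- **Plate:** it lies flat and square, within about 1 mm of the rest's centre.
- **Grip and arm:** the grip on the tongs held steady at about 43 mm, at a commanded 45 N. The contact force was about 1 N, and the TCP did not move between the last two readings.
- **Other objects:** in the last pictures the jar is upright. I measured none of the things to be left alone; nothing near them looked moved in the pictures.

**Disagreements:**
- **Plate height:** the plate sat about 4 mm higher in the fingers than I had inferred from the TCP height. I went by the depth image and felt contact before releasing it.
- **Tongs in the grip:** side and top views differed by about 3 mm on the tongs' sideways offset in the grip. Before the final 2 mm correction they differed by a few mm on the praline's position too. I moved the tongs 5 mm forward before the squeeze because the praline was too near the pad ends.

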